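# Set the two taper-footed paint pots into their dished wells

### The arm

A 6-joint arm with a two-finger parallel gripper is mounted at the origin on the work surface. World frame = base frame: x ahead of the robot, y to its left, z up, the work surface at z = 0. Lengths are in m, angles in rad, forces in N, time in s.
With the tool pointing down it reaches from about 0.4 to 0.825 m from the base axis. Payload 7 kg.
Tool frame: the origin (TCP) lies midway between the tips of the shut fingers; the grasp point (between the pads) lies 19 mm behind it; z points along the fingers, y is the direction in which the jaws open and shut (so a half turn about z gives the same grasp; the last joint's range is limited). The gripper opens to 85 mm and grips with 20 to 120 N. Pads are 22 mm wide; open, the fingers measure 114 mm over their backs; the gripper's body (76 mm by 85 mm) begins 54 mm behind the grasp point. The pads swing forward as they close: fully open they stand 13 mm farther back than shut.
Start: joints at [-0.906, 0.359, 0.012, 0, -1.224, -0.288], TCP at [0.248, -0.628, 0.231] pointing down, gripper open.
Joint ranges: [-3.07, 3.07], [-1.43, 2.12], [-1.02, 1.25], [-3.03, 1.67], [-3.05, -0], [-3.03, 3.03]. Speed limits (rad/s): [2.39, 2.39, 3.01, 3.14, 3.14, 3.14].

### API

Orientations are given as [roll, pitch, yaw] about the fixed x, y, z axes, in that order (R = Rz(yaw) Ry(pitch) Rx(roll)).
In Python, from cell import env, capture, camera_model, cut_out gives the robot as it stands. The module is installed in compiled form; this text tells all that it offers.
- The arm moves only by the tool carry_out, never from a script. Its argument "plan" is a list of rows, each an object with "slide": the shift along the world's x, y, z in m, a list of three; "yaw": the turn about the world's z in degrees; "jaw": the finger opening in m, from 0 to 0.0854. In form: [{"slide": [dx, dy, dz], "yaw": yaw, "jaw": jaw}, ...]. A call has exactly 5 rows; each row is the pose to reach, as a shift and turn from the pose commanded when the call began; what a row does not reach only later rows make up. A row lasts 1/10 s, in which the tool goes at most 50 mm and 8.59 degrees, less where a joint would pass 70% of its speed; a pose out of reach is approached as far as the arm can. A call with a gripper value outside its range is refused whole. The fingers move at their own pace and stop on an object; "grip_force" is the grip in N (left out, the last holds). Time passes only in rows, so rows that repeat a pose let the fingers close, or fill a call up. It gives the time, the measured TCP pose, the force and the opening at its end, in the units of the state.
- env.read_state(): the state, without advancing time (a new reading comes with each control period).
- capture(name): name is "side" or "top"; returns (picture, depth): 420x560x3 uint8, red, green, blue; 420x560 float32, m along the optical axis (not along the pixel's ray), 0 where there is no reading.
- camera_model(name): a dict with "K" (3x3 intrinsics, pixels), "origin" and "rotation" of the camera in the world. Camera axes: x right, y up, looking along -z (the intrinsics and any distortion apply to the point x, -y, -z); pixel columns grow to the right and rows downward; lengths in m; the calibration is good to about 2 mm. A picture is of the moment at which its call begins. camera_model takes no time and is no camera call.
- env.close_job(): hands the job in, once; it reports no verdict.
Trained networks look in the newest picture that a camera, given by its name, has taken for a name from the list of things; names that differ only in an ending like _2 or _b are one class to them, and where a whole thing is asked for, a point or a joint stands for the part that bears it (a point fixed in the world has none). Each returns a list of dicts, best first, with "p" (0 to 1); they miss things now and then, are a little off and sometimes report something else, mostly with a low value. They report only what shows in the picture. A call takes as long as a camera call. They do not tell look-alikes from the thing itself.
- cut_out(name, camera): "mask" (420x560 bool, what is visible of it) and "rect" ([left, top, width, height] in pixels, round what is visible of it).
The state is a dict: "time": time; "q": joint angles; "qvel": joint speeds; "joint_efforts": joint torques, N m; "tcp_pos": TCP position; "ee_rot": TCP orientation; "force": force on the tool from outside, world axes, zero at the start; "torque": the same for the moment, N m; "width": opening from 0.0 (shut) to 1.0 (fully open).
Only numpy, scipy, OpenCV 4.12 (cv2) and the standard library are available. Lean on these libraries where they do the work, as an engineer would, in place of code of your own. Each camera call takes 0.05 s, during which the arm holds its last target.

### The job

Slide the large and the small white lidded paint pot along the scaffold planks until each drops fully home in the dished well of its own size: large pot in the large well, small pot in the small one. Keep them upright and do not lift them off the planks; leave everything else on the planks and the bench where it stands. Let go of both pots at the end.

Things in the scene. Friction and masses are not known exactly. Their poses are not given: they have to be found in the camera images.
- pot_large: Large white plastic paint pot with a grey lid, closed and solid, 84 mm high, 110 mm in diameter, 0.45 to 0.91 kg. Round; its base tapers: flat foot 90 mm in diameter at the bottom, widening evenly to 110 mm at 13 mm height. Origin: centre of the underside, z up. Stands on the plain plank at the start. Pushed low on its side it slides without tipping (friction of the waxed planks and wells about 0.2 to 0.3).
- pot_small: Small white plastic paint pot with a grey lid, like the large one: 76 mm high, 84 mm in diameter, 0.27 to 0.53 kg; foot 69 mm in diameter widening to 84 mm at 10 mm height. Origin: centre of the underside, z up. Stands on the plain plank at the start.
- seat_large (a point): Centre of the mouth of the large dished well, at plank-top height (40 mm above the bench). Conical well, 114 mm in diameter at the mouth, 93 mm at its flat floor, 14 mm deep. The large pot centres itself in it and then sits 14 mm below the plank top, its foot flat on the floor. A pot pushed over the edge of a well dips by up to 0.5 rad before it drops in.
- seat_small (a point): Centre of the mouth of the small dished well, at plank-top height. Conical, 89 mm in diameter at the mouth, 72 mm at its flat floor, 11.5 mm deep. The small pot centres itself in it and then sits 11.5 mm below the plank top, its foot flat on the floor. The large pot does not fit in it.
- plank_large: Fixed wooden scaffold plank with the large well: 360 mm along x, 200 mm along y, 40 mm thick. Origin: centre of its underside, on the bench. The well's centre lies 90 mm from the plank's centre towards +x (away from the robot). The three planks lie side by side touching along their long edges, tops level, in any order; their ends may be staggered by up to 30 mm. The robot may touch them.
- plank_small: Fixed plank of the same size with the small well, whose centre lies 100 mm from the plank's centre towards -x (the robot). Origin: centre of its underside.
- plank_plain: Fixed plank of the same size with no well, on which both pots start. Origin: centre of its underside.
- paint_tin: Bystander: round steel paint tin with a yellow band, 60 mm in diameter, 70 mm high, loose, standing on the plank with the small well, near its far end. Origin: centre of the underside. Not to be shifted by more than 20 mm.
- glaze_jar: Bystander: round amber glass jar with a black cap, 60 mm in diameter, 66 mm high, loose, standing on the plank with the large well, near its robot end. Origin: centre of the underside. Not to be shifted by more than 20 mm.
- filler_tin: Bystander: small round grey tin, 50 mm in diameter, 60 mm high, loose, standing on the plain plank between the two pots. Origin: centre of the underside. Not to be shifted by more than 20 mm.
- bucket: Bystander: orange bucket, 296 mm across, 238 mm high, standing on the bench to the left of the planks. Origin: centre of the underside.
- drip_tub: Bystander: white tub with blue drips, 180 mm across, 150 mm high, on the bench to the right of the planks. Origin: centre of the underside.
- tape_roll: Bystander: roll of tape, 110 mm across, 36 mm high, lying on the bench near the robot on the left. Origin: centre of the underside.
- brush: Bystander: paint brush 200 mm long, lying on the bench to the left of the planks.
- spray_can: Bystander: aluminium spray can 64 mm across, 190 mm high, standing on the bench beyond the planks. Origin: centre of the underside.
- scraper: Bystander: scraper 190 mm long, lying on the bench near the robot on the right.
Not all that is in view belongs to the job. Leave any brown or turquoise look-alike of the pot_small alone.

How it is judged:
By the outcome, as a careful person would: the job done as asked, in the order asked, and still so for the second after the job is handed in, with the robot touching nothing.
It also fails if it takes over 72 s, if anything falls off the work surface, if the arm or the gripper's body presses on something with over 40 N, if the wrist force passes 120 N, or if a joint passes its speed limit or range.

## Working session

There is one attempt and no reset: what is moved stays moved. The work goes in short steps, Python scripts to look and compute and a tool call to move; the robot and the scene stay as the last step left them, time stands still between calls to the robot, and variables do not carry over. Pictures are saved under pics/ and viewed, and the job is handed in when it is done.

Besides the shell and the picture viewer there is one more tool, called as name(argument=value, ...) on one line, values as JSON. carry_out: Moves the arm, as the interface text tells. Its arguments: {"type":"object","properties":{"plan":{"type":"array"},"grip_force":{"type":"number"}},"required":["plan"]}

```bash
mkdir -p pics
cat > h.py <<'E'
import numpy as np, cv2
from cell import env, capture, camera_model, cut_out
def save(n,img): cv2.imwrite(f'pics/{n}.png',cv2.cvtColor(img,cv2.COLOR_RGB2BGR))
def cloud(name,d):
    m=camera_model(name);K=np.array(m['K']);R=np.array(m['rotation']);o=np.array(m['origin'])
    v,u=np.mgrid[:420,:560]
    x=(u-K[0,2])/K[0,0]*d;y=(v-K[1,2])/K[1,1]*d
    P=np.stack([x,-y,-d],-1)@R.T+o
    P[d<=0]=np.nan
    return P
E
python3 - <<'E'
from h import *
for n in('top','side'):
    p,d=capture(n);save(n+'0',p);np.save(n+'0.npy',d);m=camera_model(n);print(m)
    np.save(n+'0c.npy',cloud(n,d))
    for t in ['pot_large','pot_small','plank_large','plank_small','plank_plain','paint_tin','glaze_jar','filler_tin']:
        for r in cut_out(t,n): 
            P=cloud(n,d)[r['mask']]; print(n,t,round(r['p'],2),r['rect'],np.nanmedian(P,0).round(3),np.nanmax(P[:,2]).round(3))
print(env.read_state())
E
```

```text
{'K': array([[485.22661014,   0.        , 282.08184574],
       [  0.        , 485.22661014, 212.79563144],
       [  0.        ,   0.        ,   1.        ]]), 'origin': array([0.32873746, 0.04286492, 1.68477967]), 'rotation': array([ 0.12558762, -0.01153627, -1.5430693 ])}Traceback (most recent call last):
  File "<stdin>", line 4, in <module>
  File "h.py", line 8, in cloud
    P=np.stack([x,-y,-d],-1)@R.T+o
      ~~~~~~~~~~~~~~~~~~~~~~~~~~^~
ValueError: operands could not be broadcast together with shapes (420,560) (3,)
```

Rotation is rpy.

```bash
sed -i "s/R=np.array(m\['rotation'\])/R=Rot.from_euler('xyz',m['rotation']).as_matrix()/; 1i from scipy.spatial.transform import Rotation as Rot" h.py
python3 - <<'E'
from h import *
for n in('top','side'):
    p,d=capture(n);save(n+'0',p);np.save(n+'0.npy',d);m=camera_model(n);print(m)
    np.save(n+'0c.npy',cloud(n,d))
    for t in ['pot_large','pot_small','plank_large','plank_small','plank_plain','paint_tin','glaze_jar','filler_tin']:
        for r in cut_out(t,n): 
            P=cloud(n,d)[r['mask']]; print(n,t,round(r['p'],2),r['rect'],np.nanmedian(P,0).round(3),np.nanmax(P[:,2]).round(3))
print(env.read_state())
E
```

```text
{'K': array([[485.22661014,   0.        , 282.08184574],
       [  0.        , 485.22661014, 212.79563144],
       [  0.        ,   0.        ,   1.        ]]), 'origin': array([0.32873746, 0.04286492, 1.68477967]), 'rotation': array([ 0.12558762, -0.01153627, -1.5430693 ])}
top pot_large 0.83 [217.7, 154.4, 37.2, 34.7] [0.664 0.185 0.123] 0.137
top pot_small 0.98 [180.2, 300.1, 30.9, 29.4] [0.193 0.302 0.075] 0.086
top pot_small 0.85 [290.0, 113.0, 26.5, 26.2] [ 0.846 -0.029  0.075] 0.087
top pot_small 0.74 [202.6, 261.9, 31.4, 27.6] [0.318 0.233 0.075] 0.089
top pot_small 0.62 [219.4, 217.1, 24.6, 21.4] [0.473 0.188 0.116] 0.126
top pot_small 0.56 [359.6, 289.7, 17.3, 21.5] [ 0.262 -0.261  0.076] 0.778
top plank_large 0.89 [317.3, 158.4, 60.1, 105.5] [ 0.559 -0.201  0.039] 0.083
top plank_small 0.57 [262.1, 154.7, 60.0, 107.5] [ 0.537 -0.007  0.04 ] 0.114
top plank_small 0.48 [219.3, 152.2, 33.1, 34.6] [0.664 0.185 0.124] 0.137
top plank_plain 0.64 [203.3, 150.6, 62.3, 106.2] [0.551 0.209 0.04 ] 0.097
top paint_tin 0.81 [271.1, 157.0, 16.4, 22.6] [0.685 0.044 0.107] 0.116
top glaze
[... 1638 characters left out ...]
[258.2, 222.9, 16.6, 24.4] [0.561 0.205 0.091] 0.109
{'time': 0.95, 'q': array([-9.05916616e-01,  3.58573282e-01,  1.18959152e-02,  3.59867301e-06,
       -1.22409103e+00, -2.88117288e-01]), 'qvel': array([ 0.00033786,  0.00113693, -0.00069163,  0.00140156,  0.00053045,
        0.00132291]), 'joint_efforts': array([-3.86594111e-04, -5.82975876e+01,  2.93664193e+01,  6.94210768e+00,
       -6.01308184e-04,  9.96228039e-06]), 'tcp_pos': array([ 0.24832534, -0.62763918,  0.2313184 ]), 'ee_rot': array([-3.14156492e+00,  4.69059733e-06, -2.76482901e+00]), 'force': array([ 0.02980797,  0.70513549, -0.10799012]), 'torque': array([ 0.00768483,  0.00019233, -0.01021393]), 'width': 1.0030176361604985}
```

View pics/top0.png

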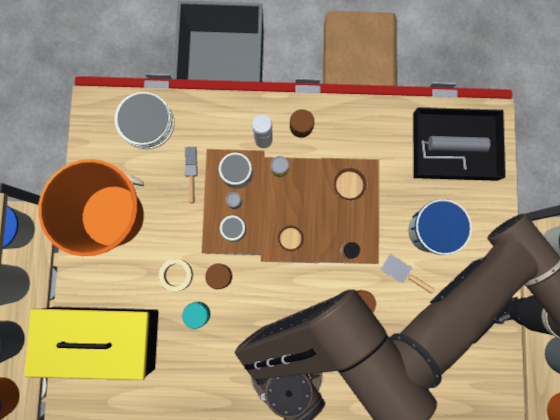

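View pics/side0.png

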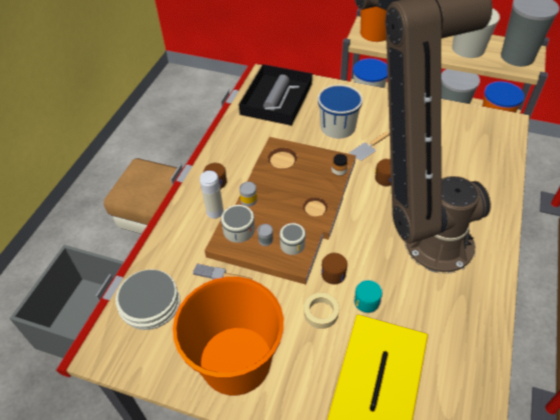

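```bash
cat >> h.py <<'E'
from scipy.optimize import least_squares
def fitc(P,r=None):
    P=P[:,:2]
    c0=np.median(P,0)
    if r is None:
        s=least_squares(lambda p:np.hypot(P[:,0]-p[0],P[:,1]-p[1])-p[2],[*c0,.05],loss='soft_l1',f_scale=.002)
    else:
        s=least_squares(lambda p:np.hypot(P[:,0]-p[0],P[:,1]-p[1])-r,c0,loss='soft_l1',f_scale=.002)
    return s.x
def topc(C,xy,zt,r,tol=.006):
    """centre of lid disc: min enclosing / hull of points at height about zt"""
    m=(abs(C[...,2]-zt)<tol)&(np.hypot(C[...,0]-xy[0],C[...,1]-xy[1])<r+.02)
    m=m.astype(np.uint8)
    P=C[m>0].astype(np.float32)[:,:2]
    (c,rr)=cv2.minEnclosingCircle(P)
    return np.array(c).round(4),round(rr,4),P.mean(0).round(4),len(P)
E
python3 - <<'E'
from h import *
for n in('top','side'):
    C=np.load(n+'0c.npy')
    for nm,xy,z,r in [('L',(.664,.185),.124,.055),('S',(.473,.19),.116,.042),('paint',(.685,.044),.11,.03),('jar',(.413,-.195),.106,.03),('filler',(.567,.191),.1,.025)]:
        print(n,nm,topc(C,xy,z,r,.008))
    # wells: points below plank top
    for nm,xy,dp in [('LW',(.62,-.19),.014),('SW',(.43,0),.0115)]:
        m=(np.hypot(C[...,0]-xy[0],C[...,1]-xy[1])<.075)&(C[...,2]<.04-dp+.004)
        P=C[m];
        (c,rr)=cv2.minEnclosingCircle(P[:,:2].astype(np.float32));print(n,nm,np.round(c,4),round(rr,4),P.mean(0).round(4),len(P))
    p=cv2.imread(f'pics/{n}0.png')
    c=p[140:275,190:390] if n=='top' else p[130:290,200:370]
    c=cv2.resize(c,None,fx=4,fy=4 if n=='top' else 3.7,interpolation=cv2.INTER_CUBIC) if n=='top' else cv2.resize(c,None,fx=3.6,fy=3.6)
    cv2.imwrite(f'pics/z_{n}.png',c)
E
```

```text
Traceback (most recent call last):
  File "h.py", line 26, in topc
    (c,rr)=cv2.minEnclosingCircle(P)
           ~~~~~~~~~~~~~~~~~~~~~~^^^
cv2.error: OpenCV(4.12.0) /io/opencv/modules/imgproc/src/shapedescr.cpp:201: error: (-215:Assertion failed) count >= 0 && (depth == CV_32F || depth == CV_32S) in function 'minEnclosingCircle'
```

Run:
```python
from h import *
C=np.load('top0c.npy')
for v in range(165,206,4): print(v,' '.join('%3d'%round(1000*z) for z in C[v,330:372:2,2]))
print()
for v in range(222,256,3): print(v,' '.join('%3d'%round(1000*z) for z in C[v,272:310:2,2]))
print()
print(C[250,220:380:8].round(3))
```

```text
165  39  45  45  35  40  43  31  42  39  43  42  35  42  42  36  37  46  43  46  39  43
169  38  37  37  39  40  38   8  40  37  29  31  37  34  38  48  38  37  40  47  35  39
173  39  35  38  35  46  32  26  24  25  27  29  29  30  33  30  37  37  45  46  38  35
177  47  38  45  29  25  25  24  25  28  26  27  23  26  22  22  40  37  38  36  45  33
181  41  35  50  34  19  24  24  28  25  24  26  26  25  30  23  28  28  36  36  32  41
185  40  38  36  20  26  26  24  27  31  18  29  19  34  21  24  22  32  33  42  36  39
189  41  38  38  36  22  23  26  25  33  24  23  31  22  25  20  25  23  28  36  39  44
193  37  43  46  48  32  22  31  23  25  27  23  26  22  29  31  25  28  42  39  44  41
197  46  39  44  44  37  37  35  33  29  27  29  22  25  30  35  44  42  38  47  42  36
201  40  35  38  36  36  45  40  36  40  40  41  42  44  47  46  44  37  45  37  39  39Traceback (most recent call last):
  File "<stdin>", line 3, in <module>
  File "<stdin>", line 3, in <genexpr>
ValueError: cannot convert float NaN to integer
```

Run:
```python
import cv2
p=cv2.imread('pics/top0.png')[140:275,190:390];cv2.imwrite('pics/z_top.png',cv2.resize(p,None,fx=4,fy=4,interpolation=cv2.INTER_CUBIC))
p=cv2.imread('pics/side0.png')[130:290,200:370];cv2.imwrite('pics/z_side.png',cv2.resize(p,None,fx=3.6,fy=3.6,interpolation=cv2.INTER_CUBIC))
```

```text
(no output)
```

View pics/z_top.png

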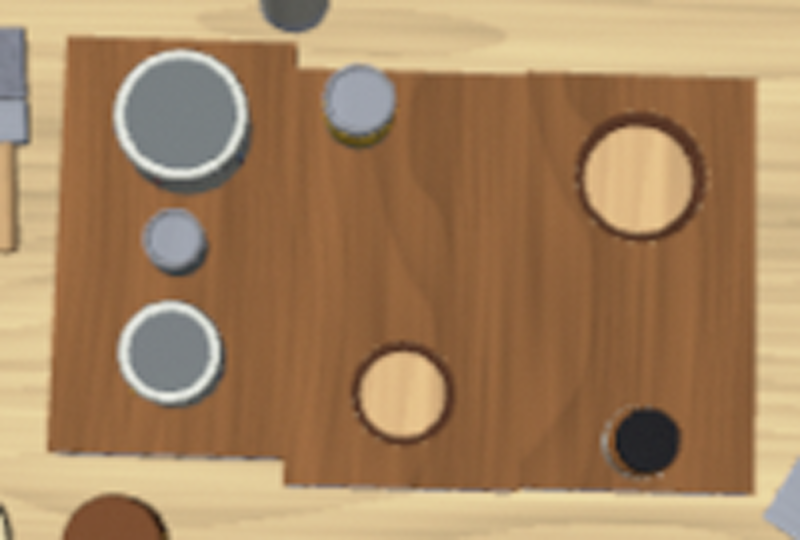

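View pics/z_side.png

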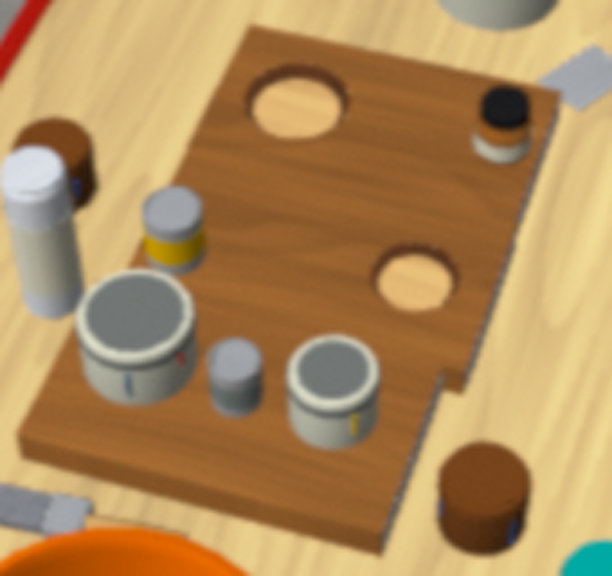

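```bash
cat >> h.py <<'E'
def ray(name,u,v,z):
    m=camera_model(name);K=np.array(m['K']);R=Rot.from_euler('xyz',m['rotation']).as_matrix();o=np.array(m['origin'])
    d=R@np.array([(u-K[0,2])/K[0,0],-(v-K[1,2])/K[1,1],-1])
    return (o+d*(z-o[2])/d[2])
def tri(a,b):
    M=[];r=[]
    for n,(u,v) in (('top',a),('side',b)):
        m=camera_model(n);o=np.array(m['origin']);d=ray(n,u,v,0)-o;d/=np.linalg.norm(d)
        A=np.eye(3)-np.outer(d,d);M.append(A);r.append(A@o)
    return np.linalg.lstsq(np.vstack(M),np.hstack(r),rcond=None)[0]
E
python3 - <<'E'
from h import *
T=dict(L=(181,115,136,317,.124),S=(170,353,333,377,.116),paint=(360,99,173,215,.11),filler=(174,240,236,362,.1),jar=(648,441,505,106,.106),LW=(640,177,297,102,.04),SW=(403,393,415,278,.04))
for k,(a,b,c,d,z) in T.items():
    pt=((a+.5)/4-.5+190,(b+.5)/4-.5+140);ps=((c+.5)/3.6-.5+200,(d+.5)/3.6-.5+130)
    print(k,ray('top',*pt,z).round(4),ray('side',*ps,z).round(4),'tri',tri(pt,ps).round(4))
print('corners top',[ray('top',190+a/4,140+b/4,.04)[:2].round(3) for a,b in((67,38),(297,44),(297,70),(755,78),(752,493),(286,486),(286,458),(50,452))])
E
```

```text
L [0.6684 0.189  0.124 ] [0.6633 0.1948 0.124 ] tri [0.6681 0.1893 0.1164]
S [0.4732 0.1908 0.116 ] [0.4692 0.2001 0.116 ] tri [0.4732 0.1917 0.1042]
paint [0.6894 0.0428 0.11  ] [0.6817 0.0539 0.11  ] tri [0.69   0.0423 0.0959]
filler [0.5683 0.1928 0.1   ] [0.5641 0.1992 0.1   ] tri [0.5681 0.1933 0.0916]
jar [ 0.4135 -0.1994  0.106 ] [ 0.4108 -0.1936  0.106 ] tri [ 0.4131 -0.2006  0.0987]
LW [ 0.6441 -0.2004  0.04  ] [ 0.6399 -0.1975  0.04  ] tri [ 0.6432 -0.2013  0.0359]
SW [ 0.4519 -0.0009  0.04  ] [0.4479 0.0028 0.04  ] tri [ 0.4506 -0.0013  0.0348]
corners top [array([0.75 , 0.297]), array([0.751, 0.098]), array([0.728, 0.097]), array([ 0.733, -0.301]), array([ 0.374, -0.299]), array([0.369, 0.094]), array([0.393, 0.095]), array([0.392, 0.294])]
```

carry_out(plan=[{"slide": [0.02, 0.043, 0], "yaw": 8, "jaw": 0.06}, {"slide": [0.04, 0.086, 0], "yaw": 16, "jaw": 0.06}, {"slide": [0.06, 0.13, 0], "yaw": 24, "jaw": 0.06}, {"slide": [0.08, 0.173, 0], "yaw": 32, "jaw": 0.06}, {"slide": [0.1, 0.217, 0], "yaw": 40, "jaw": 0.06}], grip_force=30)

```text
time: 1.45
tcp_pos: [0.3488, -0.4091, 0.2315]
ee_rot: [-3.141, -0.0, -2.061]
force: [1.4, 0.5, 0.2]
width: 0.703
```

carry_out(plan=[{"slide": [0.02, 0.043, 0], "yaw": 8, "jaw": 0.06}, {"slide": [0.04, 0.086, 0], "yaw": 16, "jaw": 0.06}, {"slide": [0.06, 0.13, 0], "yaw": 20, "jaw": 0.06}, {"slide": [0.08, 0.173, 0], "yaw": 20, "jaw": 0.06}, {"slide": [0.1, 0.217, 0], "yaw": 20, "jaw": 0.06}])

```text
time: 1.95
tcp_pos: [0.4489, -0.1918, 0.2318]
ee_rot: [-3.14, 0.0, -1.717]
force: [0.8, -0.4, 0.4]
width: 0.704
```

carry_out(plan=[{"slide": [0.02, 0.043, 0], "yaw": 0, "jaw": 0.06}, {"slide": [0.04, 0.086, 0], "yaw": 0, "jaw": 0.06}, {"slide": [0.06, 0.13, 0], "yaw": 0, "jaw": 0.06}, {"slide": [0.08, 0.173, 0], "yaw": 0, "jaw": 0.06}, {"slide": [0.1, 0.217, 0], "yaw": 0, "jaw": 0.06}])

```text
time: 2.45
tcp_pos: [0.5489, 0.0254, 0.2317]
ee_rot: [-3.141, 0.0, -1.717]
force: [1.4, -0.3, 0.7]
width: 0.702
```

carry_out(plan=[{"slide": [0.022, 0.043, 0], "yaw": 0, "jaw": 0.06}, {"slide": [0.044, 0.086, 0], "yaw": 0, "jaw": 0.06}, {"slide": [0.066, 0.13, 0], "yaw": 0, "jaw": 0.06}, {"slide": [0.088, 0.173, 0], "yaw": 0, "jaw": 0.06}, {"slide": [0.11, 0.217, 0], "yaw": 0, "jaw": 0.06}])

```text
time: 2.95
tcp_pos: [0.659, 0.2422, 0.2314]
ee_rot: [-3.141, 0.0, -1.717]
force: [0.5, -0.7, 0.6]
width: 0.703
```

carry_out(plan=[{"slide": [0.022, 0.028, 0], "yaw": 0, "jaw": 0.06}, {"slide": [0.022, 0.028, -0.035], "yaw": 0, "jaw": 0.06}, {"slide": [0.022, 0.028, -0.07], "yaw": 0, "jaw": 0.06}, {"slide": [0.022, 0.028, -0.09], "yaw": 0, "jaw": 0.06}, {"slide": [0.022, 0.028, -0.09], "yaw": 0, "jaw": 0.06}])

```text
time: 3.45
tcp_pos: [0.6784, 0.2675, 0.1371]
ee_rot: [3.136, -0.004, -1.718]
force: [-0.5, -0.5, 0.9]
width: 0.705
```

```bash
cat > look.py <<'E'
import sys
from h import *
k=sys.argv[1]
for n in('top','side'):
    p,d=capture(n);save(n+k,p)
a=cv2.imread(f'pics/top{k}.png')[130:275,190:390];b=cv2.imread(f'pics/side{k}.png')[120:290,190:380]
a=cv2.resize(a,(400,290),interpolation=cv2.INTER_CUBIC);a=cv2.resize(cv2.imread(f'pics/top{k}.png')[130:275,190:390],(800,580),interpolation=cv2.INTER_CUBIC)
b=cv2.resize(b,(665,595),interpolation=cv2.INTER_CUBIC)
cv2.imwrite(f'pics/zt{k}.png',a);cv2.imwrite(f'pics/zs{k}.png',b)
s=env.read_state();print(s['time'],s['tcp_pos'].round(4),s['ee_rot'].round(3),s['force'].round(1))
E
python3 look.py 1
```

```text
3.55 [0.6807 0.2684 0.1418] [-3.141 -0.    -1.717] [0.  0.5 0.4]
```

View pics/zt1.png

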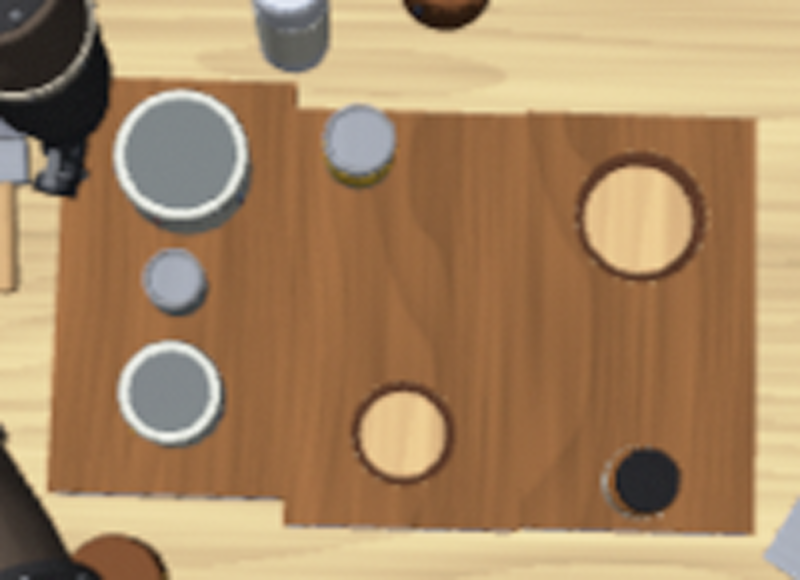

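View pics/zs1.png

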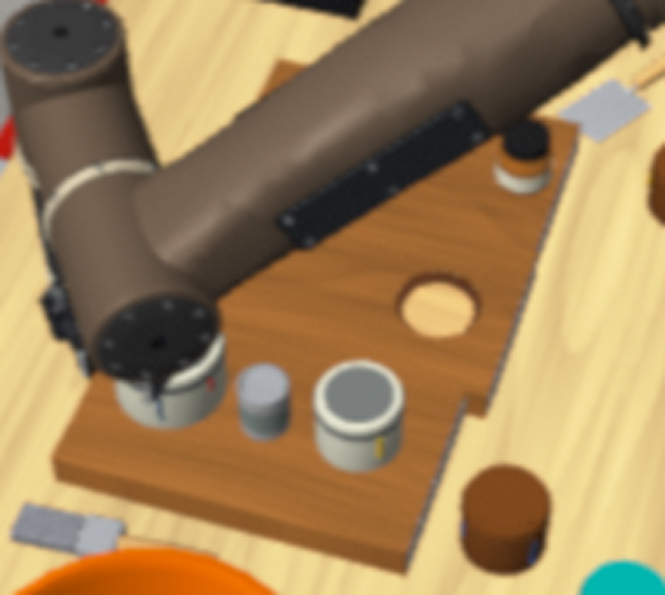

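carry_out(plan=[{"slide": [0, 0, -0.035], "yaw": 0, "jaw": 0.06}, {"slide": [0, 0, -0.066], "yaw": 0, "jaw": 0.06}, {"slide": [0, 0, -0.066], "yaw": 0, "jaw": 0.06}, {"slide": [-0.002, -0.009, -0.066], "yaw": 0, "jaw": 0.06}, {"slide": [-0.003, -0.018, -0.066], "yaw": 0, "jaw": 0.06}])

```text
time: 4.05
tcp_pos: [0.6787, 0.2506, 0.0783]
ee_rot: [-3.138, 0.002, -1.717]
force: [0.8, 0.3, 0.4]
width: 0.703
```

carry_out(plan=[{"slide": [0, 0, 0], "yaw": 0, "jaw": 0.06}, {"slide": [-0.001, -0.003, 0], "yaw": 0, "jaw": 0.06}, {"slide": [-0.001, -0.005, 0], "yaw": 0, "jaw": 0.06}, {"slide": [-0.001, -0.008, 0], "yaw": 0, "jaw": 0.06}, {"slide": [-0.002, -0.012, 0], "yaw": 0, "jaw": 0.06}])

```text
time: 4.55
tcp_pos: [0.6767, 0.2398, 0.0766]
ee_rot: [-3.139, 0.003, -1.717]
force: [0.9, 5.5, 4.2]
width: 0.706
```

```bash
python3 look.py 2
```

```text
4.65 [0.6764 0.239  0.0765] [-3.139e+00  2.000e-03 -1.717e+00] [1.4 3.3 3.3]
```

View pics/zt2.png

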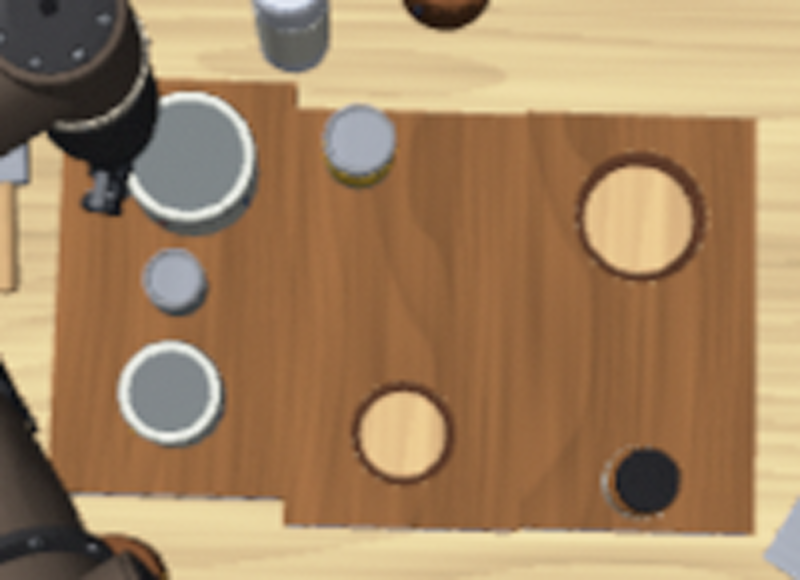

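```bash
cat > path.py <<'E'
import numpy as np
from scipy.interpolate import CubicSpline
W=np.array([(.668,.182),(.663,.162),(.649,.141),(.627,.117),(.604,.090),(.588,.058),(.583,.025),(.587,-.015),(.599,-.065),(.619,-.13),(.6425,-.2)])
s=np.r_[0,np.cumsum(np.hypot(*np.diff(W,axis=0).T))]
cs=CubicSpline(s,W);d=.0575
L=s[-1];N=int(round(L/.01/5))*5
ss=np.linspace(0,L,N+1);P=cs(ss);t=cs(ss,1);h=np.unwrap(np.arctan2(t[:,1],t[:,0]));h=np.degrees(h)
# rate-limit from current heading; lead
h[0]=-98.4
hs=h.copy()
for i in range(1,N+1): hs[i]=hs[i-1]+np.clip(h[i]-hs[i-1],-6,6)
u=np.c_[np.cos(np.radians(hs)),np.sin(np.radians(hs))]
T=P-d*u
T0=np.array([.6765,.2388]);print('start err',T[0]-T0)
for k in range(0,N,5):
    print('call',k//5+1,'pot',P[k+5].round(3),'minclr paint',(np.hypot(*(P[k:k+6]-[.689,.043]).T).min()-.085).round(3),'fill',(np.hypot(*(P[k:k+6]-[.568,.193]).T).min()-.08).round(3),'tcp',T[k+5].round(4),hs[k+5].round(1))
    for i in range(1,6): print('   ',(T[k+i]-T[k]).round(3),(hs[k+i]-hs[k]).round(1))
E
python3 path.py
```

```text
start err [-1.00225858e-04  8.31591454e-05]
call 1 pot [0.645 0.136] minclr paint 0.018 fill 0.016 tcp [0.6807 0.1813] -128.4
    [ 0.004 -0.012] -6.0
    [ 0.007 -0.023] -12.0
    [ 0.007 -0.035] -18.0
    [ 0.006 -0.046] -24.0
    [ 0.004 -0.058] -30.0
call 2 pot [0.61  0.098] minclr paint 0.011 fill 0.015 tcp [0.6459 0.1427] -128.7
    [-0.003 -0.011] -4.6
    [-0.01  -0.019] -5.3
    [-0.018 -0.026] -4.8
    [-0.026 -0.033] -3.1
    [-0.035 -0.039] -0.3
call 3 pot [0.586 0.052] minclr paint 0.011 fill 0.024 tcp [0.5998 0.1076] -103.6
    [-0.009 -0.006] 4.0
    [-0.019 -0.012] 8.7
    [-0.028 -0.019] 13.8
    [-0.037 -0.027] 19.3
    [-0.046 -0.035] 25.1
call 4 pot [ 0.585 -0.   ] minclr paint 0.018 fill 0.062 tcp [0.5771 0.0568] -82.5
    [-0.007 -0.009] 5.3
    [-0.013 -0.019] 10.2
    [-0.018 -0.029] 14.5
    [-0.021 -0.04 ] 18.2
    [-0.023 -0.051] 21.1
call 5 pot [ 0.595 -0.051] minclr paint 0.028 fill 0.114 tcp [0.5806 0.0044] -75.3
    [-0.001 -0.011] 2.2
    [-0.    -0.021] 3.8
    [ 0.001 -0.032] 5.1
    [ 0.002 -0.042] 6.3
    [ 0.004 -0.052] 7.2
call 6 pot [ 0.61  -0.101] minclr paint 0.048 fill 0.166 tcp [ 0.5926 -0.0463] -72.7
    [ 0.002 -0.01 ] 0.7
    [ 0.004 -0.02 ] 1.3
    [ 0.007 -0.031] 1.8
    [ 0.009 -0.041] 2.2
    [ 0.012 -0.051] 2.6
call 7 pot [ 0.626 -0.151] minclr paint 0.08 fill 0.217 tcp [ 0.6076 -0.0962] -71.5
    [ 0.003 -0.01 ] 0.3
    [ 0.006 -0.02 ] 0.6
    [ 0.009 -0.03 ] 0.9
    [ 0.012 -0.04 ] 1.1
    [ 0.015 -0.05 ] 1.2
call 8 pot [ 0.642 -0.2  ] minclr paint 0.119 fill 0.269 tcp [ 0.6242 -0.1455] -71.5
    [ 0.003 -0.01 ] 0.1
    [ 0.007 -0.02 ] 0.1
    [ 0.01 -0.03] 0.1
    [ 0.013 -0.039] 0.1
    [ 0.017 -0.049] -0.0
```

carry_out(plan=[{"slide": [0.004, -0.012, 0], "yaw": -6, "jaw": 0.06}, {"slide": [0.007, -0.023, 0], "yaw": -12, "jaw": 0.06}, {"slide": [0.007, -0.035, 0], "yaw": -18, "jaw": 0.06}, {"slide": [0.006, -0.046, 0], "yaw": -24, "jaw": 0.06}, {"slide": [0.004, -0.058, 0], "yaw": -30, "jaw": 0.06}])

```text
time: 5.15
tcp_pos: [0.6809, 0.1809, 0.0763]
ee_rot: [-3.14, 0.003, -2.245]
force: [2.6, 3.9, 4.4]
width: 0.705
```

```bash
python3 look.py 3
```

```text
5.25 [0.6791 0.179  0.0754] [ 3.141e+00 -1.000e-03 -2.244e+00] [1.4 0.7 0.8]
```

View pics/zt3.png

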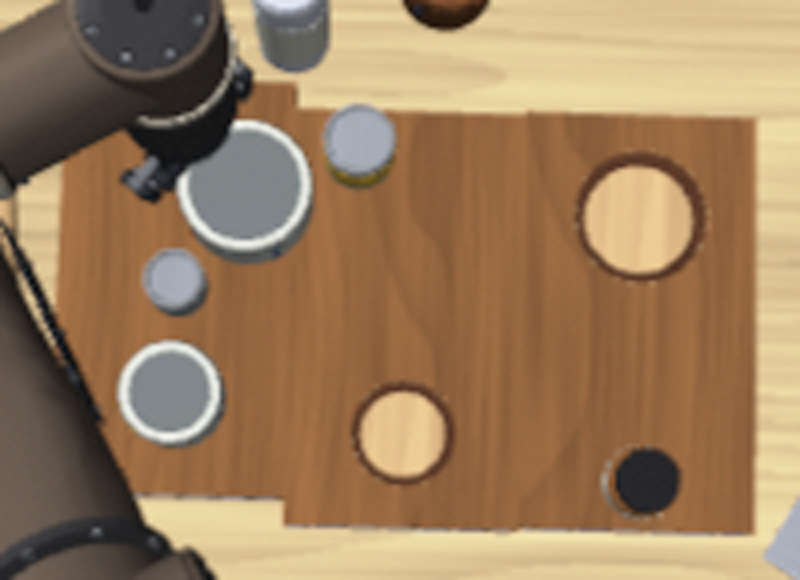

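View pics/zs3.png

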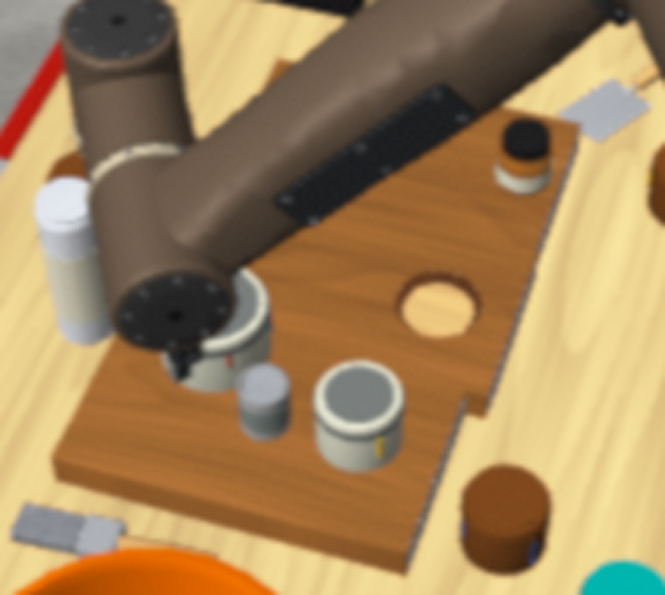

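carry_out(plan=[{"slide": [-0.003, -0.011, 0], "yaw": -4.6, "jaw": 0.06}, {"slide": [-0.01, -0.019, 0], "yaw": -5.3, "jaw": 0.06}, {"slide": [-0.018, -0.026, 0], "yaw": -4.8, "jaw": 0.06}, {"slide": [-0.026, -0.033, 0], "yaw": -3.1, "jaw": 0.06}, {"slide": [-0.035, -0.039, 0], "yaw": -0.3, "jaw": 0.06}])

```text
time: 5.75
tcp_pos: [0.6437, 0.1413, 0.0753]
ee_rot: [3.142, 0.0, -2.242]
force: [3.0, 2.8, 1.5]
width: 0.704
```

```bash
python3 look.py 4
```

```text
5.85 [0.642  0.1403 0.0749] [ 3.140e+00 -3.000e-03 -2.244e+00] [-0.4 -0.5 -1. ]
```

View pics/zt4.png

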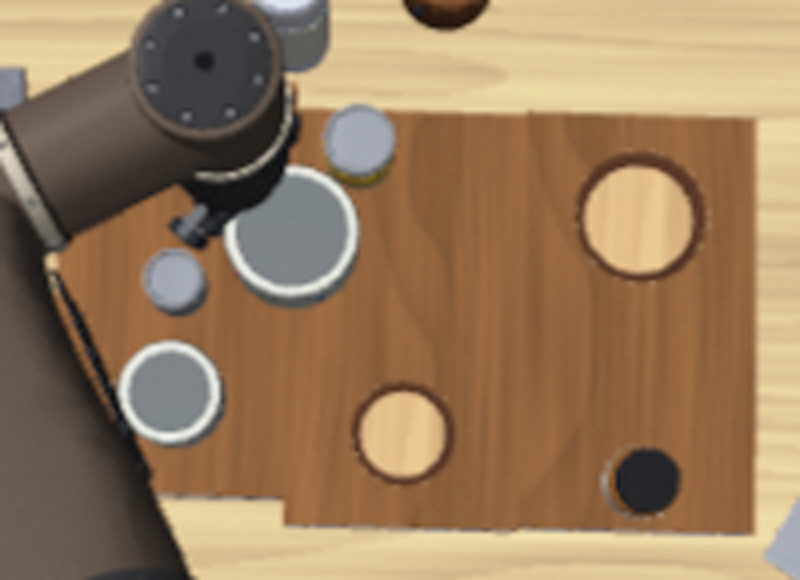

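carry_out(plan=[{"slide": [-0.009, -0.006, 0], "yaw": 4, "jaw": 0.06}, {"slide": [-0.018, -0.012, 0], "yaw": 8.7, "jaw": 0.06}, {"slide": [-0.027, -0.019, 0], "yaw": 13.8, "jaw": 0.06}, {"slide": [-0.035, -0.027, 0], "yaw": 19.3, "jaw": 0.06}, {"slide": [-0.044, -0.035, 0], "yaw": 25.1, "jaw": 0.06}])

```text
time: 6.35
tcp_pos: [0.5996, 0.1065, 0.0749]
ee_rot: [3.141, -0.0, -1.804]
force: [-0.0, 3.7, 0.6]
width: 0.708
```

```bash
python3 look.py 5
```

```text
6.45 [0.5985 0.1054 0.0748] [ 3.139e+00 -2.000e-03 -1.807e+00] [-0.2 -0.   0.3]
```

View pics/zt5.png

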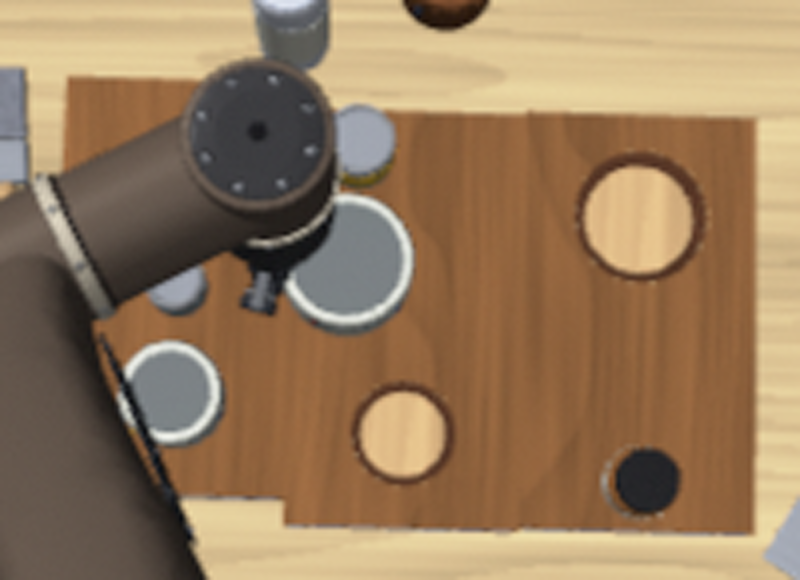

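carry_out(plan=[{"slide": [-0.007, -0.009, 0], "yaw": 5.3, "jaw": 0.06}, {"slide": [-0.013, -0.019, 0], "yaw": 10.2, "jaw": 0.06}, {"slide": [-0.018, -0.029, 0], "yaw": 14.5, "jaw": 0.06}, {"slide": [-0.021, -0.04, 0], "yaw": 18.2, "jaw": 0.06}, {"slide": [-0.023, -0.051, 0], "yaw": 21.1, "jaw": 0.06}])

```text
time: 6.95
tcp_pos: [0.577, 0.0556, 0.075]
ee_rot: [3.141, 0.0, -1.44]
force: [-0.9, 3.9, -0.1]
width: 0.704
```

carry_out(plan=[{"slide": [-0.001, -0.011, 0], "yaw": 2.2, "jaw": 0.06}, {"slide": [0, -0.021, 0], "yaw": 3.8, "jaw": 0.06}, {"slide": [0.001, -0.032, 0], "yaw": 5.1, "jaw": 0.06}, {"slide": [0.002, -0.042, 0], "yaw": 6.3, "jaw": 0.06}, {"slide": [0.004, -0.052, 0], "yaw": 7.2, "jaw": 0.06}])

```text
time: 7.45
tcp_pos: [0.5811, 0.0035, 0.075]
ee_rot: [3.14, 0.0, -1.317]
force: [-0.9, 4.0, 0.1]
width: 0.699
```

```bash
python3 look.py 6
```

```text
7.55 [0.5811 0.0026 0.0749] [ 3.14  -0.    -1.318] [ 0.1 -0.7 -0.1]
```

View pics/zt6.png

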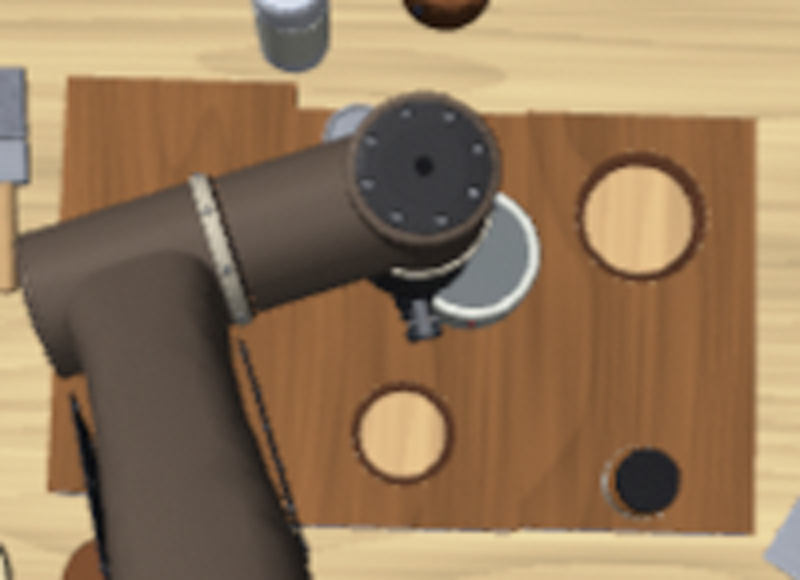

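```bash
python3 -c "
from h import *
for z in [(181,155),(347,261),(474,254)]:print(ray('top',(z[0]+.5)/4-.5+190,(z[1]+.5)/4-.5+130,.124))"
```

```text
[0.66835585 0.18901423 0.124     ]
[0.58449315 0.05054088 0.124     ]
[ 0.59333581 -0.05277698  0.124     ]
```

carry_out(plan=[{"slide": [0.002, -0.01, 0], "yaw": 0.7, "jaw": 0.06}, {"slide": [0.004, -0.02, 0], "yaw": 1.3, "jaw": 0.06}, {"slide": [0.007, -0.031, 0], "yaw": 1.8, "jaw": 0.06}, {"slide": [0.01, -0.041, 0], "yaw": 2.2, "jaw": 0.06}, {"slide": [0.013, -0.051, 0], "yaw": 2.6, "jaw": 0.06}])

```text
time: 8.05
tcp_pos: [0.5943, -0.0485, 0.075]
ee_rot: [3.141, 0.0, -1.269]
force: [-0.9, 1.9, -1.6]
width: 0.701
```

carry_out(plan=[{"slide": [0.003, -0.008, 0], "yaw": 0.3, "jaw": 0.06}, {"slide": [0.005, -0.016, 0], "yaw": 0.6, "jaw": 0.06}, {"slide": [0.008, -0.024, 0], "yaw": 0.9, "jaw": 0.06}, {"slide": [0.011, -0.032, 0], "yaw": 1.1, "jaw": 0.06}, {"slide": [0.014, -0.04, 0], "yaw": 1.2, "jaw": 0.06}])

```text
time: 8.55
tcp_pos: [0.6087, -0.0882, 0.0755]
ee_rot: [-3.141, -0.0, -1.248]
force: [-1.7, 3.6, 1.3]
width: 0.701
```

```bash
python3 look.py 7
```

```text
8.65 [ 0.609  -0.0888  0.0755] [-3.141e+00 -1.000e-03 -1.249e+00] [-0.1  0.3 -0.2]
```

View pics/zt7.png

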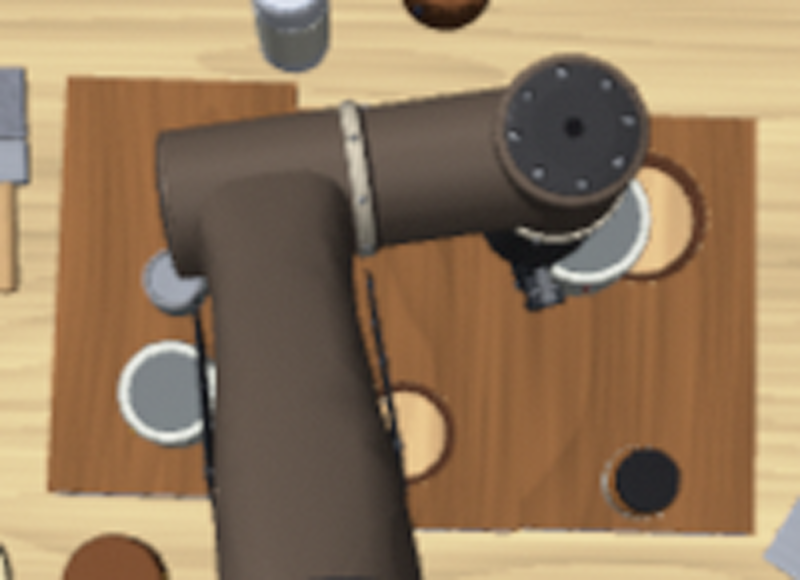

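View pics/zs7.png

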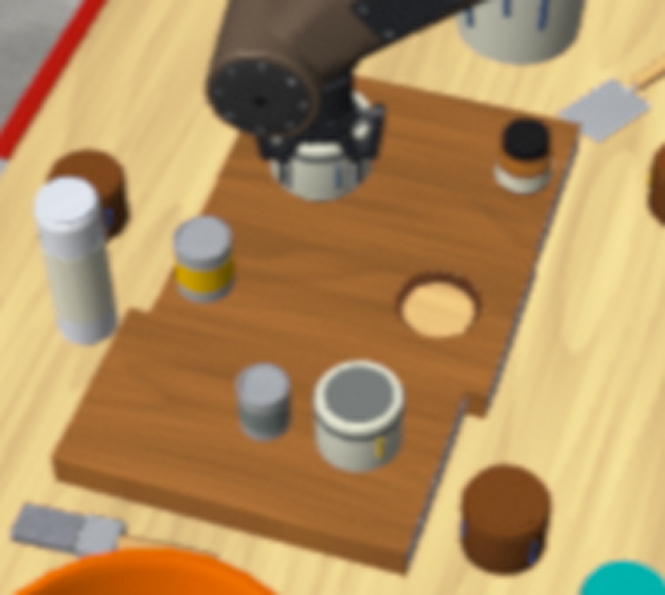

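carry_out(plan=[{"slide": [0.002, -0.008, 0], "yaw": 0, "jaw": 0.06}, {"slide": [0.004, -0.016, 0], "yaw": 0, "jaw": 0.06}, {"slide": [0.007, -0.024, 0], "yaw": 0, "jaw": 0.06}, {"slide": [0.009, -0.032, 0], "yaw": 0, "jaw": 0.06}, {"slide": [0.012, -0.04, 0], "yaw": 0, "jaw": 0.06}])

```text
time: 9.15
tcp_pos: [0.6207, -0.1282, 0.0755]
ee_rot: [-3.141, -0.0, -1.248]
force: [-0.4, 3.6, -0.6]
width: 0.698
```

```bash
python3 look.py 8
```

```text
9.25 [ 0.6205 -0.1287  0.075 ] [ 3.141 -0.    -1.249] [ 1.5  0.8 -0.3]
```

View pics/zt8.png

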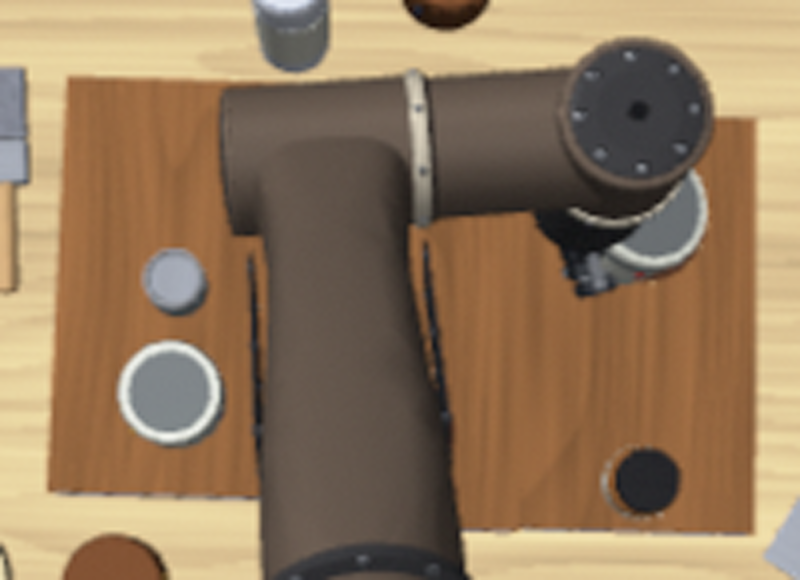

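View pics/zs8.png

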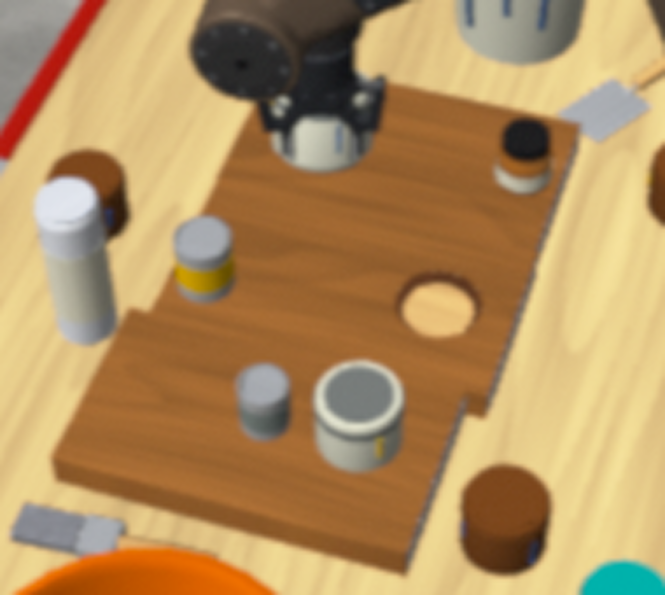

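carry_out(plan=[{"slide": [0.001, -0.005, 0], "yaw": 0, "jaw": 0.06}, {"slide": [0.003, -0.01, 0], "yaw": 0, "jaw": 0.06}, {"slide": [0.004, -0.014, 0], "yaw": 0, "jaw": 0.06}, {"slide": [0.005, -0.018, 0], "yaw": 0, "jaw": 0.06}, {"slide": [0.006, -0.02, 0], "yaw": 0, "jaw": 0.06}])

```text
time: 9.75
tcp_pos: [0.6261, -0.148, 0.0751]
ee_rot: [3.141, 0.0, -1.248]
force: [-2.1, 2.6, -1.2]
width: 0.705
```

```bash
python3 look.py 9; python3 -c "from h import *;print(env.read_state())"
```

```text
9.85 [ 0.6263 -0.1479  0.0751] [ 3.141  0.    -1.248] [-0.3  2.  -1.4]
{'time': 9.85, 'q': array([ 7.06975150e-02,  4.40292365e-01, -2.48248514e-01, -1.60676135e-05,
       -8.82542466e-01,  2.51634313e-01]), 'qvel': array([ 0.00593586, -0.00313192, -0.00549453, -0.00225664,  0.00219246,
       -0.00389987]), 'joint_efforts': array([-1.53416242e+00, -6.01429510e+01,  2.51052511e+01,  6.69815809e+00,
        1.80636356e-01,  5.26397768e-02]), 'tcp_pos': array([ 0.62628875, -0.1479247 ,  0.07514468]), 'ee_rot': array([ 3.14131776e+00,  8.34804648e-05, -1.24847472e+00]), 'force': array([-0.32729931,  1.99830921, -1.35713787]), 'torque': array([ 0.79198692,  0.25772948, -0.01919839]), 'width': 0.701936912878197}
```

View pics/zt9.png

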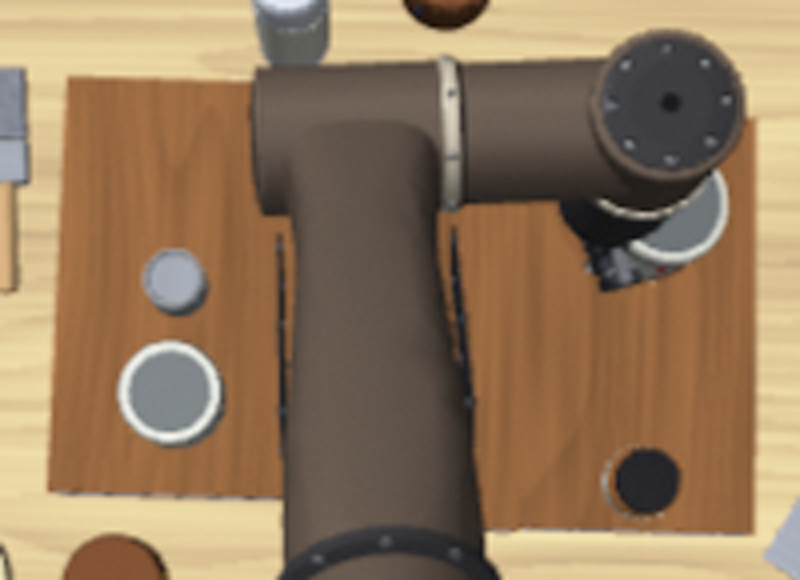

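View pics/zs9.png

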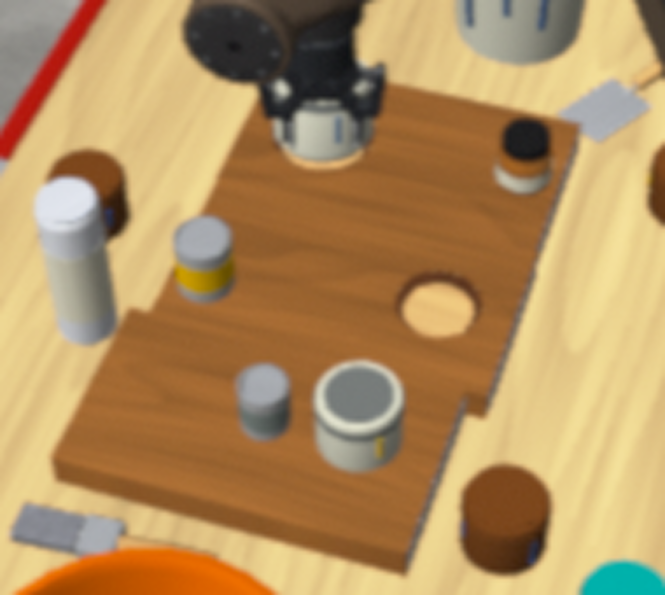

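carry_out(plan=[{"slide": [-0.003, 0.01, 0], "yaw": 0, "jaw": 0.06}, {"slide": [-0.007, 0.02, 0], "yaw": 0, "jaw": 0.06}, {"slide": [-0.01, 0.03, 0.0], "yaw": 0, "jaw": 0.06}, {"slide": [-0.013, 0.04, 0.03], "yaw": 0, "jaw": 0.06}, {"slide": [-0.02, 0.06, 0.07], "yaw": 0, "jaw": 0.06}])

```text
time: 10.35
tcp_pos: [0.6048, -0.0871, 0.1441]
ee_rot: [3.137, 0.001, -1.248]
force: [0.9, 0.7, 0.3]
width: 0.704
```

```bash
python3 look.py 10
```

```text
10.45 [ 0.609  -0.0853  0.1515] [-3.133e+00 -3.000e-03 -1.245e+00] [ 0.6 -0.3  0.6]
```

View pics/zt10.png

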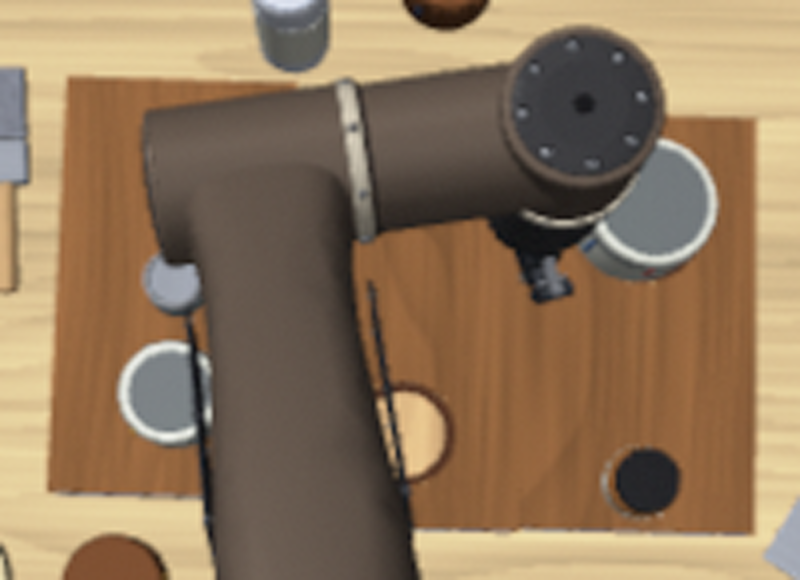

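View pics/zs10.png

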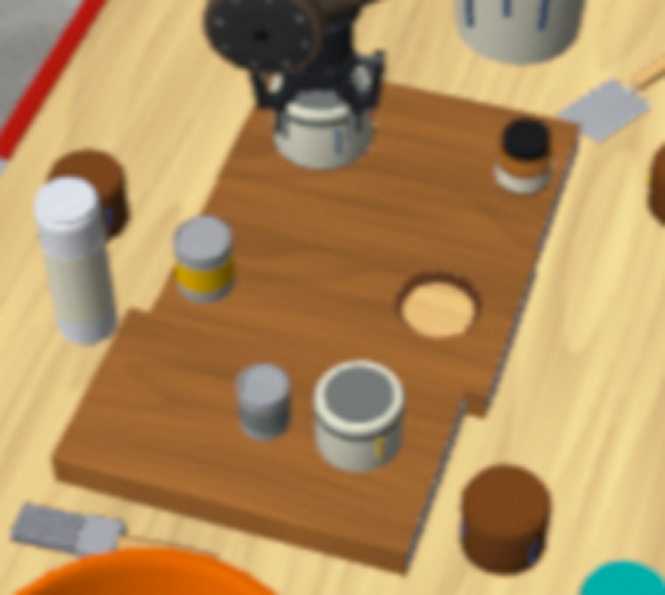

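carry_out(plan=[{"slide": [0, 0.01, 0.04], "yaw": 0, "jaw": 0.05}, {"slide": [-0.015, 0.05, 0.06], "yaw": -6, "jaw": 0.05}, {"slide": [-0.03, 0.095, 0.06], "yaw": -12, "jaw": 0.05}, {"slide": [-0.045, 0.14, 0.06], "yaw": -18, "jaw": 0.05}, {"slide": [-0.06, 0.185, 0.06], "yaw": -25.5, "jaw": 0.05}])

```text
time: 10.95
tcp_pos: [0.5452, 0.0995, 0.206]
ee_rot: [-3.14, 0.001, -1.697]
force: [0.1, 1.0, -0.0]
width: 0.588
```

carry_out(plan=[{"slide": [-0.015, 0.045, 0], "yaw": 0, "jaw": 0.05}, {"slide": [-0.03, 0.09, 0], "yaw": 0, "jaw": 0.05}, {"slide": [-0.045, 0.13, 0], "yaw": 0, "jaw": 0.05}, {"slide": [-0.065, 0.168, 0], "yaw": 0, "jaw": 0.05}, {"slide": [-0.065, 0.168, 0], "yaw": 0, "jaw": 0.05}])

```text
time: 11.45
tcp_pos: [0.4791, 0.2697, 0.2057]
ee_rot: [-3.141, 0.001, -1.688]
force: [0.2, -0.1, -0.6]
width: 0.586
```

```bash
python3 look.py 11
python3 - <<'E'
from h import *
p,d=capture('top');C=cloud('top',d)
m=np.hypot(C[...,0]-.6435,C[...,1]+.2)<.04
q=C[m];q=q[~np.isnan(q[:,2])];A=np.c_[q[:,:2]-[.6435,-.2],np.ones(len(q))];print(np.linalg.lstsq(A,q[:,2],rcond=None)[0],len(q),np.median(q[:,2]))
m=np.hypot(C[...,0]-.473,C[...,1]-.191)<.03
print(np.nanmedian(C[m][:,2]))
E
```

```text
11.55 [0.4803 0.2668 0.2056] [-3.141  0.    -1.69 ] [-0.8 -0.2 -0.3]
[-0.04768058  0.10526465  0.11545366] 442 0.11549965423271669
0.11900094237086667
```

View pics/zt11.png

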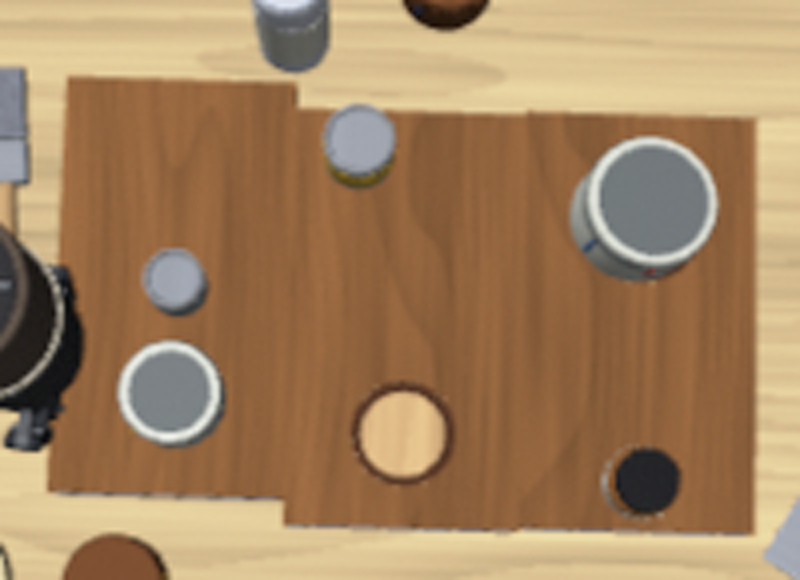

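View pics/zs11.png

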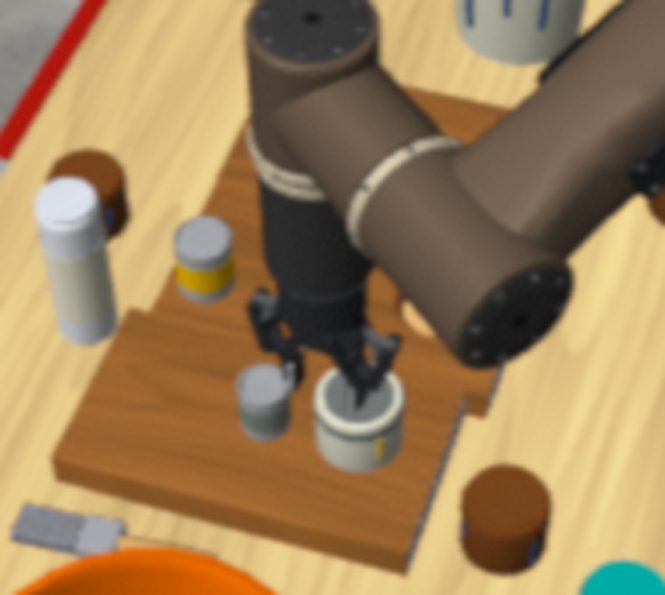

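```bash
cat > tilt.py <<'E'
from h import *
def proj(n,P):
    m=camera_model(n);K=np.array(m['K']);R=Rot.from_euler('xyz',m['rotation']).as_matrix();c=R.T@(np.array(P)-m['origin'])
    return K[0,2]+K[0,0]*c[0]/-c[2],K[1,2]+K[1,1]*-c[1]/-c[2]
if __name__=='__main__':
  acc=[]
  D=[capture('top')[1] for _ in range(8)]
  D=np.array(D);D[D==0]=np.nan;d=np.nanmedian(D,0);C=cloud('top',d)
  for nm,x,y,r in(('L',.6435,-.2,.042),('S',.473,.191,.03),('plank',.56,-.06,.04),('plank2',.5,-.2,.04)):
    m=np.hypot(C[...,0]-x,C[...,1]-y)<r
    q=C[m];q=q[~np.isnan(q[:,2])];A=np.c_[q[:,:2]-[x,y],np.ones(len(q))];s=np.linalg.lstsq(A,q[:,2],rcond=None)[0];print(nm,s.round(4),len(q),'res',np.std(A@s-q[:,2]).round(4))
  for z in(.11,.124):
    u,v=proj('top',(.6435,-.2,z));print((u-190+.5)*4-.5,(v-130+.5)*4-.5)
E
python3 tilt.py
```

```text
L [-0.0354  0.1051  0.1156] 492 res 0.0014
S [0.975  9.1052 0.1972] 456 res 0.1504
plank [-0.0023 -0.0012  0.0399] 424 res 0.0015
plank2 [0.0011 0.0006 0.0399] 429 res 0.0017
652.1969339221964 202.1206027547729
654.8608924854329 198.83930117497027
```

The large pot's lid is tilted by about 0.11 rad, with its +y side 5 mm too high, so it is not fully home. I'll press lightly on the raised side with the fingers shut.

carry_out(plan=[{"slide": [0.015, -0.043, 0], "yaw": 0, "jaw": 0.0}, {"slide": [0.03, -0.086, 0], "yaw": 0, "jaw": 0.0}, {"slide": [0.045, -0.13, 0], "yaw": 0, "jaw": 0.0}, {"slide": [0.06, -0.173, 0], "yaw": 0, "jaw": 0.0}, {"slide": [0.075, -0.217, 0], "yaw": 0, "jaw": 0.0}])

```text
time: 12.5
tcp_pos: [0.5568, 0.0464, 0.2055]
ee_rot: [-3.141, 0.0, -1.693]
force: [0.6, 0.9, 0.1]
width: 0.003
```

carry_out(plan=[{"slide": [0.015, -0.043, 0], "yaw": 0, "jaw": 0.0}, {"slide": [0.03, -0.086, 0], "yaw": 0, "jaw": 0.0}, {"slide": [0.045, -0.13, 0], "yaw": 0, "jaw": 0.0}, {"slide": [0.06, -0.173, 0], "yaw": 0, "jaw": 0.0}, {"slide": [0.077, -0.217, 0], "yaw": 0, "jaw": 0.0}])

```text
time: 13.0
tcp_pos: [0.6335, -0.171, 0.2054]
ee_rot: [-3.141, 0.0, -1.694]
force: [1.6, 0.3, 0.6]
width: -0.003
```

carry_out(plan=[{"slide": [0, 0, 0], "yaw": 0, "jaw": 0.0}, {"slide": [0, 0, -0.03], "yaw": 0, "jaw": 0.0}, {"slide": [0, 0, -0.06], "yaw": 0, "jaw": 0.0}, {"slide": [0, 0, -0.075], "yaw": 0, "jaw": 0.0}, {"slide": [0, 0, -0.075], "yaw": 0, "jaw": 0.0}])

```text
time: 13.5
tcp_pos: [0.6315, -0.1686, 0.1274]
ee_rot: [3.137, -0.0, -1.694]
force: [-0.1, 0.3, 0.2]
width: -0.001
```

carry_out(plan=[{"slide": [0, 0, 0], "yaw": 0, "jaw": 0.0}, {"slide": [0, 0, -0.003], "yaw": 0, "jaw": 0.0}, {"slide": [0, 0, -0.006], "yaw": 0, "jaw": 0.0}, {"slide": [0, 0, -0.009], "yaw": 0, "jaw": 0.0}, {"slide": [0, 0, -0.011], "yaw": 0, "jaw": 0.0}])

```text
time: 14.0
tcp_pos: [0.6334, -0.1686, 0.1194]
ee_rot: [-3.141, 0.0, -1.693]
force: [-0.6, 0.5, 0.2]
width: -0.001
```

carry_out(plan=[{"slide": [0, 0, 0], "yaw": 0, "jaw": 0.0}, {"slide": [0, 0, -0.001], "yaw": 0, "jaw": 0.0}, {"slide": [0, 0, -0.002], "yaw": 0, "jaw": 0.0}, {"slide": [0, 0, -0.003], "yaw": 0, "jaw": 0.0}, {"slide": [0, 0, -0.004], "yaw": 0, "jaw": 0.0}])

```text
time: 14.5
tcp_pos: [0.6334, -0.1687, 0.1152]
ee_rot: [-3.142, -0.0, -1.693]
force: [-0.1, -0.0, -0.4]
width: -0.002
```

carry_out(plan=[{"slide": [0, 0, 0], "yaw": 0, "jaw": 0.0}, {"slide": [0, 0, -0.001], "yaw": 0, "jaw": 0.0}, {"slide": [0, 0, -0.002], "yaw": 0, "jaw": 0.0}, {"slide": [0, 0, -0.003], "yaw": 0, "jaw": 0.0}, {"slide": [0, 0, -0.004], "yaw": 0, "jaw": 0.0}])

```text
time: 15.0
tcp_pos: [0.6333, -0.1687, 0.1112]
ee_rot: [3.142, -0.0, -1.693]
force: [0.4, -0.4, -1.4]
width: -0.005
```

carry_out(plan=[{"slide": [0, 0, 0], "yaw": 0, "jaw": 0.0}, {"slide": [0, 0, -0.001], "yaw": 0, "jaw": 0.0}, {"slide": [0, 0, -0.002], "yaw": 0, "jaw": 0.0}, {"slide": [0, 0, -0.003], "yaw": 0, "jaw": 0.0}, {"slide": [0, 0, -0.003], "yaw": 0, "jaw": 0.0}])

```text
time: 15.5
tcp_pos: [0.6335, -0.1687, 0.1101]
ee_rot: [-3.141, -0.0, -1.693]
force: [-3.0, 2.8, 11.1]
width: 0.002
```

```bash
python3 look.py 12
```

```text
15.6 [ 0.6335 -0.1687  0.1101] [-3.14  -0.    -1.693] [-5.1  2.1 11.5]
```

View pics/zt12.png

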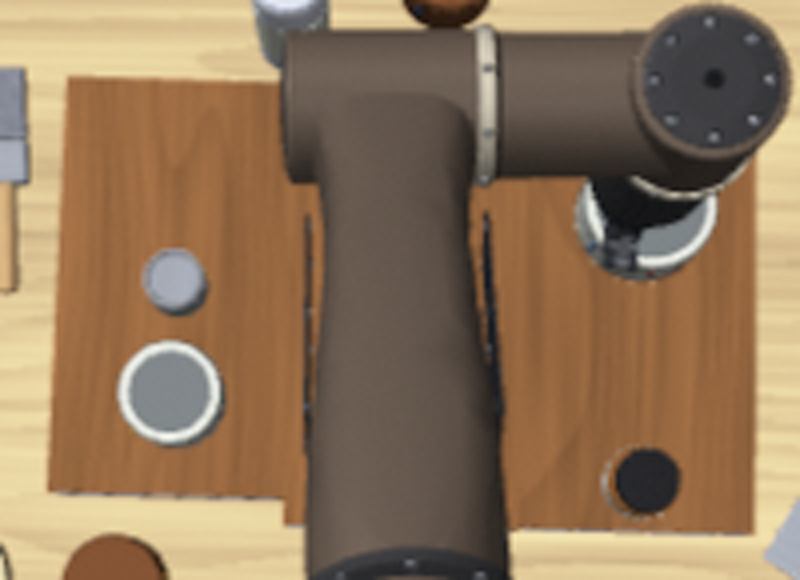

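View pics/zs12.png

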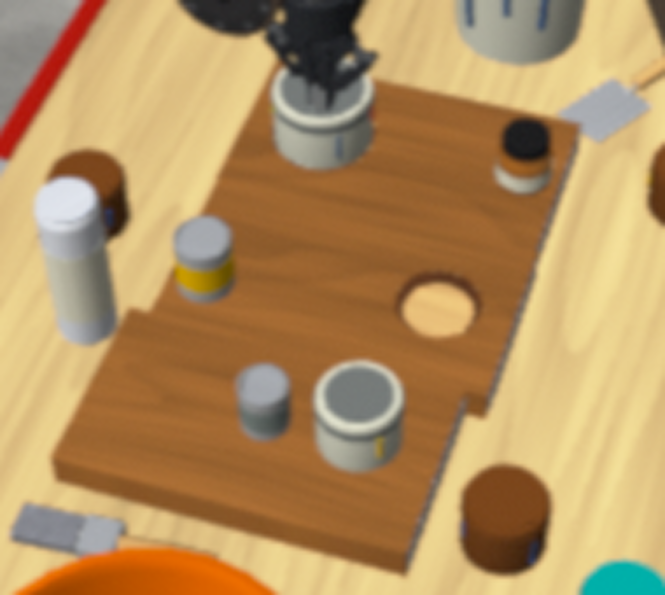

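carry_out(plan=[{"slide": [0, 0, 0.02], "yaw": 0, "jaw": 0.05}, {"slide": [0, 0, 0.06], "yaw": 0, "jaw": 0.05}, {"slide": [-0.01, 0.03, 0.096], "yaw": 0, "jaw": 0.05}, {"slide": [-0.025, 0.073, 0.096], "yaw": 0, "jaw": 0.05}, {"slide": [-0.04, 0.118, 0.096], "yaw": 0, "jaw": 0.05}])

```text
time: 16.1
tcp_pos: [0.5935, -0.0499, 0.2057]
ee_rot: [-3.139, 0.001, -1.695]
force: [0.7, 0.9, -0.3]
width: 0.585
```

carry_out(plan=[{"slide": [-0.015, 0.043, 0], "yaw": 0, "jaw": 0.05}, {"slide": [-0.03, 0.086, 0], "yaw": 0, "jaw": 0.05}, {"slide": [-0.045, 0.13, 0], "yaw": 0, "jaw": 0.05}, {"slide": [-0.06, 0.173, 0], "yaw": 0, "jaw": 0.05}, {"slide": [-0.075, 0.217, 0], "yaw": 0, "jaw": 0.05}])

```text
time: 16.6
tcp_pos: [0.5175, 0.1679, 0.2046]
ee_rot: [-3.141, 0.0, -1.693]
force: [0.7, 0.6, -0.0]
width: 0.586
```

```bash
python3 tilt.py; python3 look.py 13
```

```text
L [-0.0033 -0.0035  0.1111] 498 res 0.0014
S [2.9448 0.4724 0.4992] 936 res 0.2002
plank [ 0.0058 -0.0068  0.0398] 424 res 0.0017
plank2 [ 0.0032 -0.0009  0.0399] 431 res 0.0015
652.1969339221964 202.1206027547729
654.8608924854329 198.83930117497027
17.1 [0.5187 0.1653 0.2042] [ 3.142 -0.    -1.695] [ 0.2 -0.4 -0.7]
```

View pics/zt13.png

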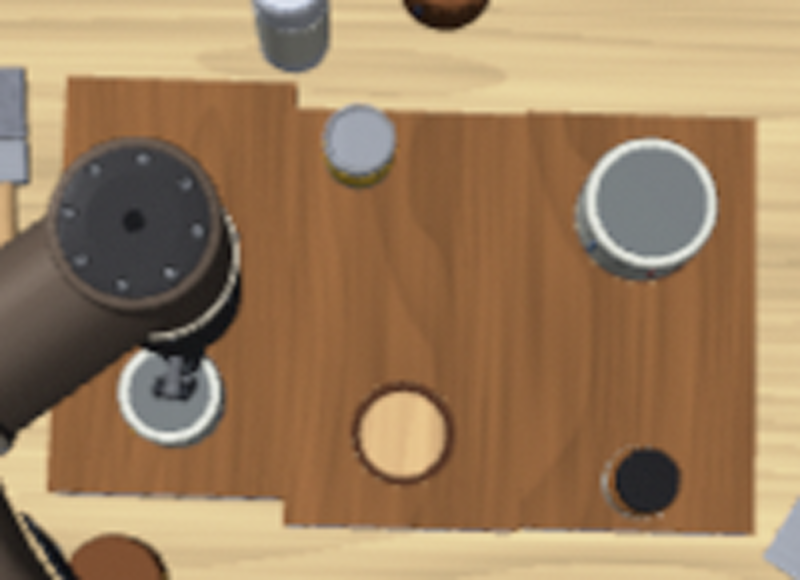

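carry_out(plan=[{"slide": [-0.015, 0.045, 0], "yaw": 0, "jaw": 0.05}, {"slide": [-0.03, 0.085, 0], "yaw": 0, "jaw": 0.05}, {"slide": [-0.037, 0.103, 0], "yaw": 0, "jaw": 0.05}, {"slide": [-0.037, 0.103, -0.035], "yaw": 0, "jaw": 0.05}, {"slide": [-0.037, 0.103, -0.07], "yaw": 0, "jaw": 0.05}])

```text
time: 17.6
tcp_pos: [0.482, 0.2701, 0.1344]
ee_rot: [-3.14, 0.003, -1.693]
force: [0.1, -0.2, -0.8]
width: 0.585
```

carry_out(plan=[{"slide": [0, 0, -0.03], "yaw": 0, "jaw": 0.05}, {"slide": [0, 0, -0.06], "yaw": 0, "jaw": 0.05}, {"slide": [0, 0, -0.069], "yaw": 0, "jaw": 0.05}, {"slide": [0, 0, -0.069], "yaw": 0, "jaw": 0.05}, {"slide": [0, -0.005, -0.069], "yaw": 0, "jaw": 0.05}])

```text
time: 18.1
tcp_pos: [0.4824, 0.2649, 0.0664]
ee_rot: [-3.14, 0.001, -1.693]
force: [-0.3, 0.1, -0.3]
width: 0.585
```

```bash
python3 look.py 14
```

```text
18.2 [0.4821 0.2644 0.0668] [-3.140e+00  2.000e-03 -1.693e+00] [0.3 0.4 0.5]
```

View pics/zt14.png

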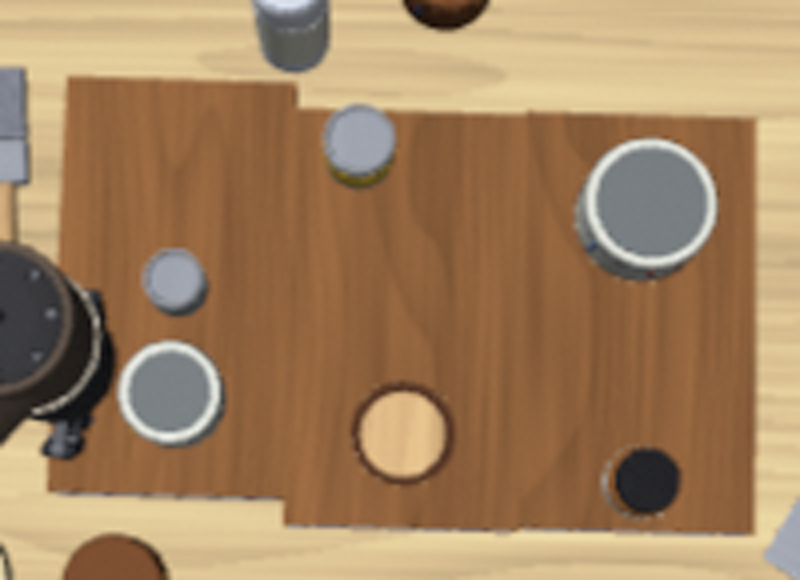

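View pics/zs14.png

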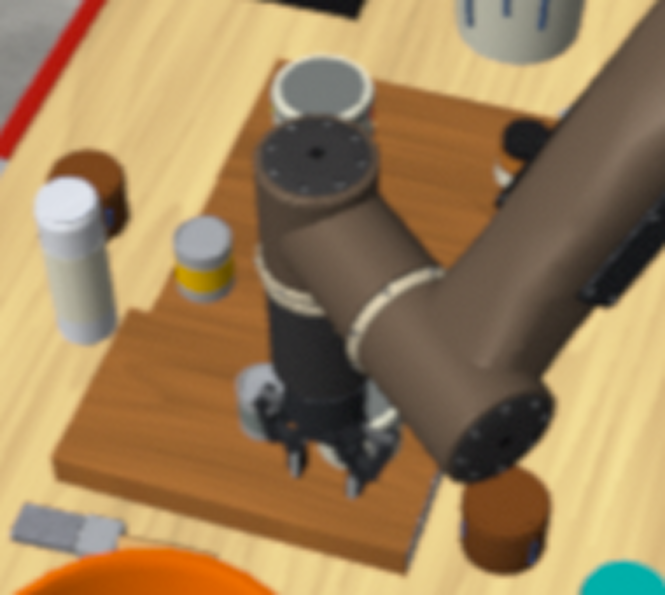

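carry_out(plan=[{"slide": [-0.001, -0.01, 0], "yaw": 0, "jaw": 0.05}, {"slide": [-0.002, -0.02, 0], "yaw": 0, "jaw": 0.05}, {"slide": [-0.003, -0.028, 0], "yaw": 0, "jaw": 0.05}, {"slide": [-0.004, -0.036, 0], "yaw": 0, "jaw": 0.05}, {"slide": [-0.005, -0.045, 0], "yaw": 0, "jaw": 0.05}])

```text
time: 18.7
tcp_pos: [0.4767, 0.2191, 0.0657]
ee_rot: [-3.141, 0.001, -1.693]
force: [0.9, 2.1, 1.1]
width: 0.582
```

carry_out(plan=[{"slide": [-0.001, -0.01, 0], "yaw": 0, "jaw": 0.05}, {"slide": [-0.002, -0.02, 0], "yaw": 0, "jaw": 0.05}, {"slide": [-0.004, -0.03, 0], "yaw": 0, "jaw": 0.05}, {"slide": [-0.005, -0.04, 0], "yaw": 0, "jaw": 0.05}, {"slide": [-0.006, -0.05, 0], "yaw": 0, "jaw": 0.05}])

```text
time: 19.2
tcp_pos: [0.4703, 0.1686, 0.0654]
ee_rot: [-3.141, 0.0, -1.693]
force: [0.6, 2.2, 3.0]
width: 0.581
```

```bash
python3 look.py 15
```

```text
19.3 [0.4694 0.1675 0.065 ] [ 3.140e+00 -1.000e-03 -1.694e+00] [-0.7 -0.5  0.7]
```

View pics/zt15.png

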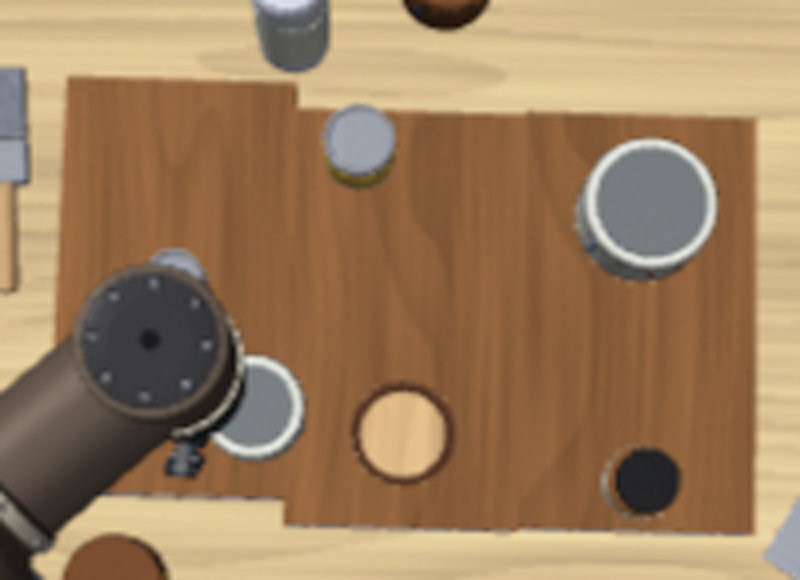

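View pics/zs15.png

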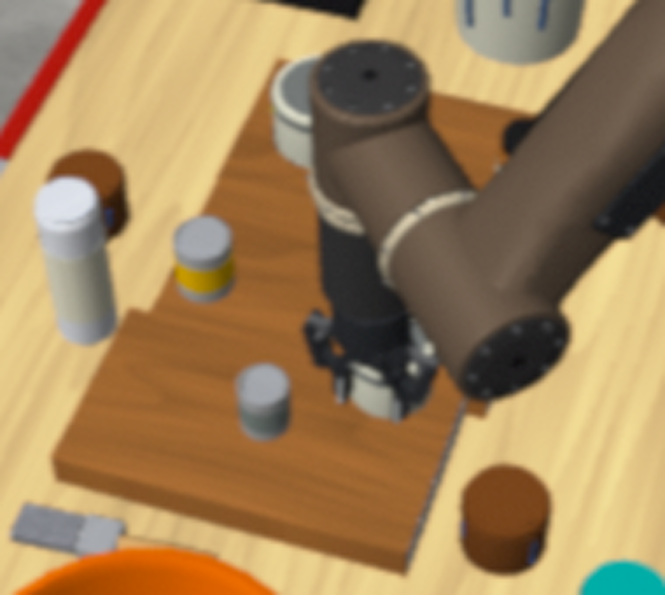

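carry_out(plan=[{"slide": [-0.001, -0.01, 0], "yaw": 0, "jaw": 0.05}, {"slide": [-0.002, -0.02, 0], "yaw": 0, "jaw": 0.05}, {"slide": [-0.003, -0.03, 0], "yaw": 0, "jaw": 0.05}, {"slide": [-0.004, -0.04, 0], "yaw": 0, "jaw": 0.05}, {"slide": [-0.005, -0.05, 0], "yaw": 0, "jaw": 0.05}])

```text
time: 19.8
tcp_pos: [0.465, 0.1183, 0.0652]
ee_rot: [3.141, -0.0, -1.693]
force: [0.4, 1.1, -0.2]
width: 0.588
```

carry_out(plan=[{"slide": [-0.001, -0.008, 0], "yaw": 0, "jaw": 0.05}, {"slide": [-0.002, -0.016, 0], "yaw": 0, "jaw": 0.05}, {"slide": [-0.003, -0.024, 0], "yaw": 0, "jaw": 0.05}, {"slide": [-0.003, -0.032, 0], "yaw": 0, "jaw": 0.05}, {"slide": [-0.004, -0.04, 0], "yaw": 0, "jaw": 0.05}])

```text
time: 20.3
tcp_pos: [0.4617, 0.079, 0.0655]
ee_rot: [-3.141, 0.0, -1.693]
force: [-0.1, 2.3, 2.2]
width: 0.587
```

```bash
python3 look.py 16
```

```text
20.4 [0.4609 0.0783 0.0652] [ 3.141 -0.    -1.694] [-1.4 -0.3  0.2]
```

View pics/zt16.png

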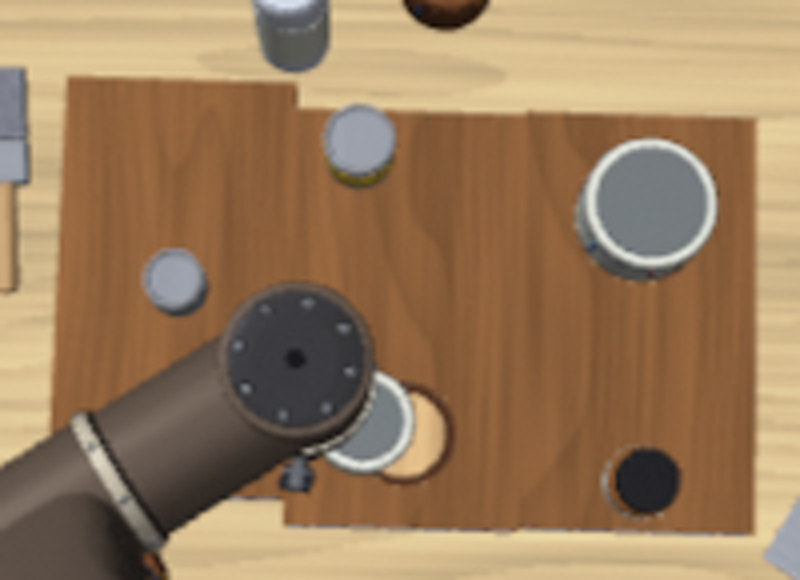

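View pics/zs16.png

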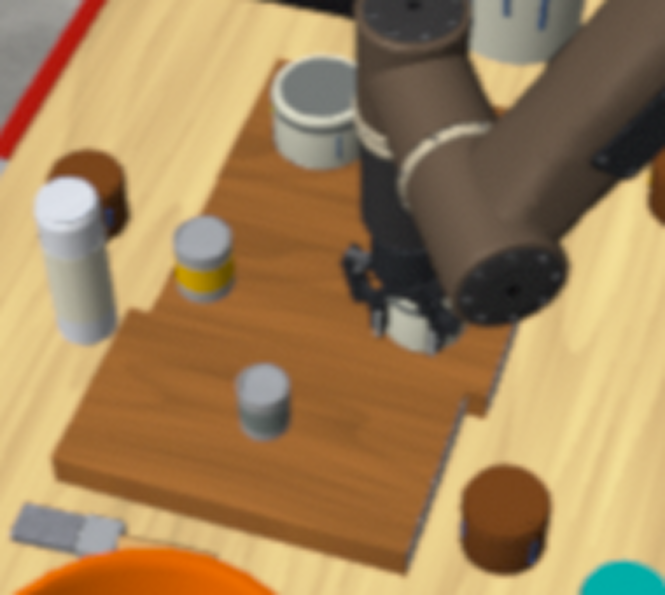

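carry_out(plan=[{"slide": [-0.001, -0.008, 0], "yaw": 0, "jaw": 0.05}, {"slide": [-0.002, -0.016, 0], "yaw": 0, "jaw": 0.05}, {"slide": [-0.003, -0.022, 0], "yaw": 0, "jaw": 0.05}, {"slide": [-0.004, -0.028, 0], "yaw": 0, "jaw": 0.05}, {"slide": [-0.005, -0.033, 0], "yaw": 0, "jaw": 0.05}])

```text
time: 20.9
tcp_pos: [0.4562, 0.0458, 0.0652]
ee_rot: [3.141, -0.0, -1.693]
force: [1.0, 1.4, -0.6]
width: 0.583
```

carry_out(plan=[{"slide": [0, 0, 0], "yaw": 0, "jaw": 0.05}, {"slide": [0.001, 0.01, 0], "yaw": 0, "jaw": 0.05}, {"slide": [0.002, 0.025, 0], "yaw": 0, "jaw": 0.05}, {"slide": [0.004, 0.04, 0.03], "yaw": 0, "jaw": 0.05}, {"slide": [0.006, 0.06, 0.07], "yaw": 0, "jaw": 0.05}])

```text
time: 21.4
tcp_pos: [0.461, 0.107, 0.1346]
ee_rot: [3.138, -0.003, -1.693]
force: [1.1, 1.0, 0.9]
width: 0.586
```

carry_out(plan=[{"slide": [0, 0.02, 0.04], "yaw": 0, "jaw": 0.0}, {"slide": [0, 0.05, 0.07], "yaw": 0, "jaw": 0.0}, {"slide": [0, 0.08, 0.07], "yaw": 0, "jaw": 0.0}, {"slide": [0, 0.1, 0.07], "yaw": 0, "jaw": 0.0}, {"slide": [0, 0.1, 0.07], "yaw": 0, "jaw": 0.0}])

```text
time: 21.9
tcp_pos: [0.4622, 0.2098, 0.2055]
ee_rot: [-3.141, 0.001, -1.69]
force: [0.5, 0.3, -0.5]
width: -0.002
```

```bash
sed -i "s/('S',.473,.191,.03)/('S',.450,-.001,.03)/" tilt.py; python3 tilt.py; python3 look.py 17
```

```text
L [0.0002 0.0046 0.111 ] 498 res 0.0014
S [0.0052 0.1855 0.1105] 267 res 0.0014
plank [-0.0023  0.0003  0.0399] 425 res 0.0015
plank2 [-0.0037 -0.0025  0.0401] 431 res 0.0017
652.1969339221964 202.1206027547729
654.8608924854329 198.83930117497027
22.4 [0.4624 0.206  0.2053] [-3.142  0.    -1.694] [ 0.2 -0.1 -0.4]
```

View pics/zt17.png

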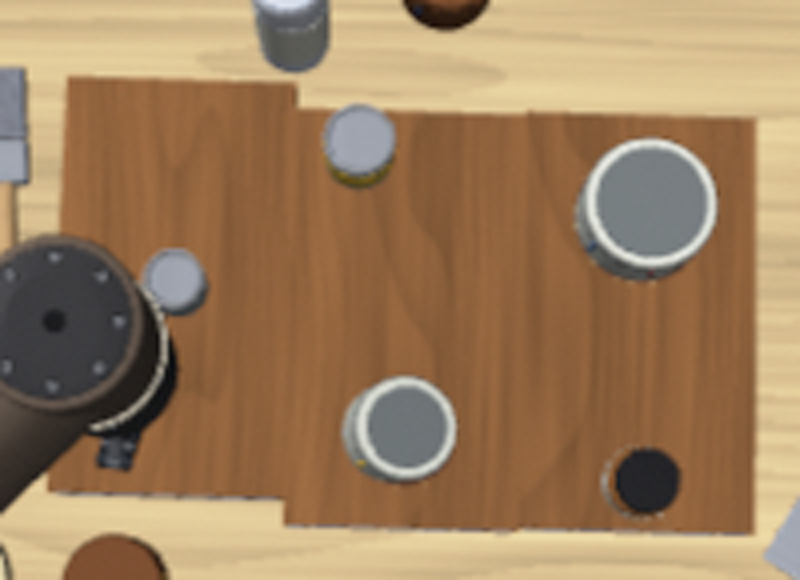

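View pics/zs17.png

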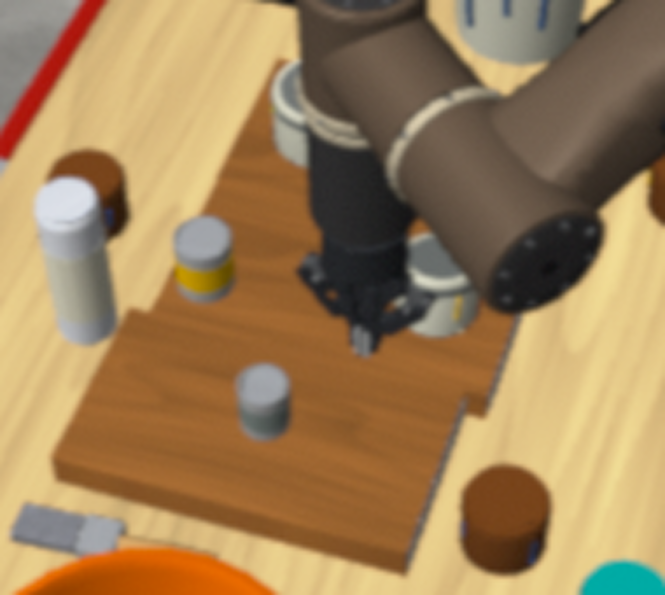

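The small pot is tilted the same way (0.19 rad, +y side high), so I'll press it the same way.

carry_out(plan=[{"slide": [-0.003, -0.045, 0], "yaw": 0, "jaw": 0.0}, {"slide": [-0.006, -0.09, 0], "yaw": 0, "jaw": 0.0}, {"slide": [-0.01, -0.135, 0], "yaw": 0, "jaw": 0.0}, {"slide": [-0.012, -0.18, 0], "yaw": 0, "jaw": 0.0}, {"slide": [-0.012, -0.18, -0.01], "yaw": 0, "jaw": 0.0}])

```text
time: 22.9
tcp_pos: [0.45, 0.0225, 0.1964]
ee_rot: [-3.14, 0.001, -1.697]
force: [0.9, 1.0, 0.0]
width: -0.005
```

carry_out(plan=[{"slide": [0, 0, -0.03], "yaw": 0, "jaw": 0.0}, {"slide": [0, 0, -0.055], "yaw": 0, "jaw": 0.0}, {"slide": [0, 0, -0.07], "yaw": 0, "jaw": 0.0}, {"slide": [0, 0, -0.073], "yaw": 0, "jaw": 0.0}, {"slide": [0, 0, -0.076], "yaw": 0, "jaw": 0.0}])

```text
time: 23.4
tcp_pos: [0.4506, 0.0264, 0.1194]
ee_rot: [-3.142, -0.0, -1.693]
force: [-0.5, -0.1, -0.6]
width: 0.004
```

carry_out(plan=[{"slide": [0, 0, -0.001], "yaw": 0, "jaw": 0.0}, {"slide": [0, 0, -0.003], "yaw": 0, "jaw": 0.0}, {"slide": [0, 0, -0.005], "yaw": 0, "jaw": 0.0}, {"slide": [0, 0, -0.007], "yaw": 0, "jaw": 0.0}, {"slide": [0, 0, -0.009], "yaw": 0, "jaw": 0.0}])

```text
time: 23.9
tcp_pos: [0.4515, 0.0268, 0.1114]
ee_rot: [-3.139, 0.001, -1.693]
force: [0.2, 0.3, -0.7]
width: 0.001
```

carry_out(plan=[{"slide": [0, 0, -0.001], "yaw": 0, "jaw": 0.0}, {"slide": [0, 0, -0.002], "yaw": 0, "jaw": 0.0}, {"slide": [0, 0, -0.003], "yaw": 0, "jaw": 0.0}, {"slide": [0, 0, -0.004], "yaw": 0, "jaw": 0.0}, {"slide": [0, 0, -0.005], "yaw": 0, "jaw": 0.0}])

```text
time: 24.4
tcp_pos: [0.4503, 0.0263, 0.1051]
ee_rot: [3.141, -0.0, -1.693]
force: [0.1, -0.6, -0.4]
width: 0.001
```

carry_out(plan=[{"slide": [0, 0, 0], "yaw": 0, "jaw": 0.0}, {"slide": [0, 0, -0.001], "yaw": 0, "jaw": 0.0}, {"slide": [0, 0, -0.002], "yaw": 0, "jaw": 0.0}, {"slide": [0, 0, -0.003], "yaw": 0, "jaw": 0.0}, {"slide": [0, 0, -0.003], "yaw": 0, "jaw": 0.0}])

```text
time: 24.9
tcp_pos: [0.451, 0.0266, 0.1045]
ee_rot: [-3.14, 0.0, -1.692]
force: [-11.2, 3.0, 27.4]
width: 0.004
```

carry_out(plan=[{"slide": [0, 0, 0.02], "yaw": 0, "jaw": 0.0}, {"slide": [0, 0, 0.06], "yaw": 0, "jaw": 0.0}, {"slide": [0.0, 0.03, 0.1], "yaw": 0, "jaw": 0.0}, {"slide": [0.005, 0.075, 0.105], "yaw": 0, "jaw": 0.0}, {"slide": [0.01, 0.12, 0.105], "yaw": 0, "jaw": 0.0}])

```text
time: 25.4
tcp_pos: [0.4612, 0.148, 0.2097]
ee_rot: [-3.138, 0.004, -1.694]
force: [0.6, -0.6, 0.0]
width: 0.003
```

carry_out(plan=[{"slide": [0.01, 0.04, 0], "yaw": 0, "jaw": 0.0}, {"slide": [0.02, 0.08, 0], "yaw": 0, "jaw": 0.0}, {"slide": [0.025, 0.12, 0], "yaw": 0, "jaw": 0.0}, {"slide": [0.025, 0.12, 0], "yaw": 0, "jaw": 0.0}, {"slide": [0.025, 0.12, 0], "yaw": 0, "jaw": 0.0}])

```text
time: 25.9
tcp_pos: [0.485, 0.267, 0.2066]
ee_rot: [3.141, -0.001, -1.692]
force: [0.6, -0.6, -0.4]
width: 0.002
```

```bash
python3 tilt.py; python3 look.py 18
```

```text
L [-0.0033 -0.0035  0.111 ] 501 res 0.0015
S [ 0.0056 -0.0018  0.1055] 265 res 0.0016
plank [0.0046 0.0043 0.04  ] 425 res 0.0016
plank2 [0.0056 0.0015 0.04  ] 428 res 0.0016
652.1969339221964 202.1206027547729
654.8608924854329 198.83930117497027
26.4 [0.4854 0.266  0.2075] [-3.141  0.    -1.694] [ 0.1 -0.8  0.5]
```

View pics/zt18.png

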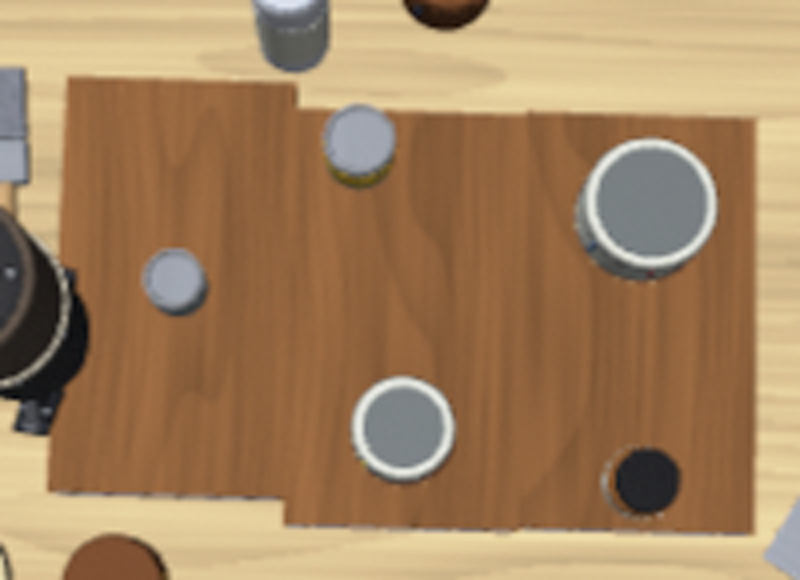

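View pics/side18.png

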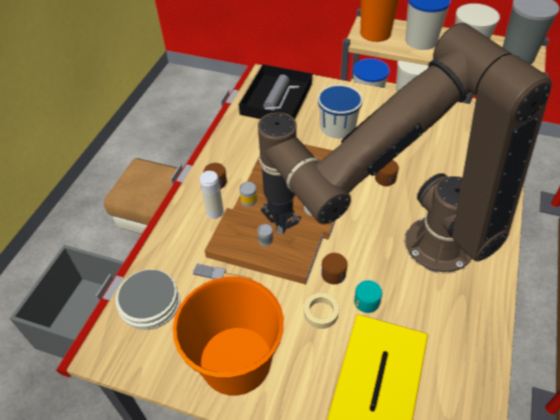

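Both lids read level and at seated height, the tins and jar have not moved, and the robot is clear. I'm handing the job in.

```bash
python3 -c "from cell import env;print(env.close_job())"
```

```text
the job is handed in; nothing more can be done
None
```

I slid both pots into their wells with the open fingers as a two-point cradle. The large pot went between the filler tin and the paint tin into the large well, and the small pot went straight into the small well.

After the pushes, both pots hung up tilted (about 0.11 rad large, 0.19 rad small). I pressed each down on the raised side of its lid with shut fingers, using about 11 N on the large and 27 N on the small, then moved the arm clear. I handed in at about 26 s of the 72 s allowed.

- **Seating:** Both lids are level to within 0.006 rad in the depth images. The lids read 111.0 mm (large) and 105.5 mm (small), against 110 and 104.5 mm if fully home. When pressing, the fingers met them at 110.1 and 104.5 mm, so I take the extra 1 mm as a depth offset. The plank tops themselves read right at 40 mm.
- **Bystanders:** In the top pictures, the paint tin, filler tin and jar are where they started. The other things look undisturbed.
- **Disagreement:** The side camera differed from the top camera by 3 to 13 mm, so I used the top camera for positions. The cradle behaved as that predicted.

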